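# Assemble a bottle caddy and stand the fallen bottles in it

## Robot

A 6-joint arm with a two-finger parallel gripper is mounted at the origin on a cart in front of the work surface, level with it; the furniture and walls round the work are solid. World frame = base frame: x ahead of the robot, y to its left, z up, the work surface at z = 0. Lengths are in mm, angles in rad, forces in N, time in s.
With the tool pointing down it reaches from about 350 to 875 mm from the base axis. Payload 4.2 kg.
Tool frame: the origin (TCP) lies at the very end of the fingers, on their centre line; the grasp point (between the pads) lies 19 mm behind it; z points along the fingers, y is the line along which they close (so a half turn about z gives the same grasp; the last joint's range is limited). The gripper opens to 85 mm and grips with 20 to 120 N. Pads are 22 mm wide; open, the fingers measure 114 mm over their backs; the gripper's body (76 mm by 85 mm) begins 54 mm behind the grasp point. The pads swing forward as they close: fully open they stand 13 mm farther back than shut.
Start: joints at [1.457, 0.385, 0.008, 0, -1.194, -0.259], TCP at [227.607, 582.06, 231.312] pointing down, gripper open.
Joint ranges: [-3.14, 3.14], [-1.21, 2.06], [-1.07, 1.41], [-3.16, 2.05], [-2.99, -0.16], [-3.1, 3.1]. Speed limits (rad/s): [2.79, 2.79, 3.14, 3.14, 3.14, 3.14].

## Interface

Orientations are given as a unit quaternion [x, y, z, w].
In Python, from bench import arm, optics gives the robot as it stands. The module is installed in compiled form; this text tells all that it offers.
- The arm moves only by the tool step_arm, never from a script. Its argument "motion" is a list of rows, each an object with "dr": the turn, a rotation vector about the tool's x, y, z in units of 8 degrees (1.0 is 8 degrees), a list of three; "slide": the shift along the tool's x, y, z in mm, a list of three; "jaw": the finger opening in mm, from 0 to 85.4. A call has exactly 8 rows; each row is the pose to reach, as a shift and turn from the pose commanded when the call began, along the tool's axes at that moment; what a row does not reach only later rows make up. A row lasts 1/8 s, in which the tool goes at most 62.5 mm and 10.7 degrees, less where a joint would pass 70% of its speed; a pose out of reach is approached as far as the arm can. A call with a gripper value outside its range is refused whole. The fingers move at their own pace and stop on an object; the grip force is fixed at half the most. Time passes only in rows, so rows that repeat a pose let the fingers close, or fill a call up. It gives the time, the measured TCP pose, the force, the opening and the grip force at its end, in the units of the state.
- arm.read_state(): the state, without advancing time (a new reading comes with each control period).
- optics.get_image(name): name is "scene" or "side" or "wrist"; returns the picture (420x560x3 uint8, blue, green, red); there is no depth.
- optics.camera_info(name): a dict with "camera_matrix" (3x3 intrinsics, pixels), "k1" (the pictures are not rectified: a ray, as slopes to the right and down, at radius r is drawn at 1 + k1 r^2 times it, then the intrinsics apply), "view" (4x4, takes a point from world to camera coordinates); the wrist camera has in their place "T_tool_cam" (4x4, takes a point from camera to tool coordinates, whose origin is the TCP and whose axes are the flange's). Camera axes: x right, y up, looking along -z (the intrinsics and any distortion apply to the point x, -y, -z); pixel columns grow to the right and rows downward; lengths in mm; the calibration is good to about 2 mm. A picture is of the moment at which its call begins: read the wrist's pose just before it. camera_info takes no time and is no camera call.
- arm.job_done(): hands the job in; it is judged then, once.
The state is a dict: "clock": time; "joints": joint angles; "joint_vel": joint speeds; "joint_efforts": joint torques, N m; "position": TCP position; "ee_rot": TCP orientation; "contact_force": force on the tool from outside, world axes, zero at the start; "wrist_torque": the same for the moment, N m; "gripper_width": finger opening in mm; "grasp_force": force on a finger pad.
Only numpy, scipy, OpenCV 4.12 (cv2) and the standard library are available. Lean on these libraries where they do the work, as an engineer would, in place of code of your own. Each camera call takes 0.05 s, during which the arm holds its last target. There are 200 camera calls.

## Task

Put the blue holed cover plate over the four snap standoffs of the grey caddy base, handle up, and press it down until it has clicked home on all four. Then stand every fallen dropper bottle up and set each one in an opening of the plate of its own, so that it stands upright on the floor of the base. Leave the timer, dish, stopper and marker where they are.

Things in the scene. Friction and masses are not known exactly. Their poses are not given: they have to be found in the camera images.
- caddy_base: Grey plastic caddy base, 142 x 158 mm (x, y), fixed to the bench, at another place and yaw each time. Origin: centre of its underside, z up. Floor 5 mm thick inside a rim 10 mm high. Four white standoffs, 13 mm in diameter, rise to shoulders 34 mm above the bench; the plate comes to lie on these.
- standoff0 (a point): Centre of the shoulder of standoff 0, 34 mm above the bench, at (-56, -64) mm in the base's x, y. On each shoulder stands a pin of 7.2 mm diameter, 20 mm high, its top 8 mm tapering to 2.4 mm, with two slippery spring ears (on the base's +x and -x sides) that the plate pushes inward as it passes and that then hold it down.
- standoff1 (a point): Centre of the shoulder of standoff 1, on its axis, 34 mm above the bench; at (-56, 64) mm in the base's x, y.
- standoff2 (a point): Centre of the shoulder of standoff 2, on its axis, 34 mm above the bench; at (56, -64) mm in the base's x, y.
- standoff3 (a point): Centre of the shoulder of standoff 3, on its axis, 34 mm above the bench; at (56, 64) mm in the base's x, y.
- place0 (a point): Standing place 0 for a bottle (black disc) on the top of the base's floor, 5 mm above the bench, below an opening of the seated plate; at (-32, -40) mm in the base's x, y.
- place1 (a point): Standing place 1 for a bottle (black disc) on the top of the base's floor, 5 mm above the bench, below an opening of the seated plate; at (-32, 40) mm in the base's x, y.
- place2 (a point): Standing place 2 for a bottle (black disc) on the top of the base's floor, 5 mm above the bench, below an opening of the seated plate; at (32, -40) mm in the base's x, y.
- place3 (a point): Standing place 3 for a bottle (black disc) on the top of the base's floor, 5 mm above the bench, below an opening of the seated plate; at (32, 40) mm in the base's x, y.
- cover_plate: Loose blue plate, 136 x 152 x 5 mm (x, y, z), 0.12 kg, lying handle up. Origin: centre of its underside, z up. Holes of 10 mm diameter at (+-56, +-64) mm for the pins, round openings of 44 mm diameter at (+-32, +-40) mm for bottles. In its middle a solid handle, 50 mm along x, 12 mm thick along y, from 5 to 35 mm above the underside. A half turn about z fits as well.
- corner0 (a point): Centre of the plate's pin hole 0, at the underside, at (-56, -64) mm in the plate's x, y. Laid over the pins the plate rests on the ears about 12 mm above the shoulders; each standoff clicks at 2 to 4 N, so press on the handle's top for all four (10 to 15 N), or on one side after another, as at (+-56, 0) or (0, +-66) mm of the plate. Home, every hole's underside lies on its shoulder.
- corner1 (a point): Centre of the plate's standoff hole 1, at the underside; at (-56, 64) mm in the plate's x, y.
- corner2 (a point): Centre of the plate's standoff hole 2, at the underside; at (56, -64) mm in the plate's x, y.
- corner3 (a point): Centre of the plate's standoff hole 3, at the underside; at (56, 64) mm in the plate's x, y.
- bottle_a: Square amber glass dropper bottle with a white label, lying on one face, 106 mm long: body 28 x 28 mm (its x, y), 60 mm high, then a black cap of 19 mm diameter from 62 to 76 mm, then a black bulb of 12 mm diameter; 0.07 kg, centre of mass about 35 mm from its bottom. Origin: centre of its bottom; its z runs along the bottle to the bulb. May be absent.
- bottle_b: Square amber dropper bottle just like bottle_a, lying on one face. May be absent. The bottles and the timer lie on the free bench to the left (+y) of the caddy base, roughly x 0.45 to 0.65, y 0.15 to 0.45 m.
- bottle_c: Square amber dropper bottle just like bottle_a, lying on one face. May be absent.
- timer: White lab timer, 66 x 66 x 20 mm, among the bottles; bystander. Origin: centre of its underside.
- dish: Petri dish, 61 mm diameter, 15 mm high; bystander. Origin: centre of its underside.
- stopper: Black rubber stopper, 27 mm diameter, 24 mm high; bystander. Origin: centre of its underside.
- marker: Marker pen with a blue cap, 134 mm long, 12 mm thick, lying along its own y; bystander. Origin: under its middle.
There are look-alikes about, which are no part of the job. What is shaped like the bottle_a but purple is not meant.

How it is judged (in metres and radians):
On the way, in this order (a step that is already met when the one before it is completed fails the run):
1. the cover plate is clicked home on all four standoffs (horizontal distance between cover_plate and caddy_base below 0.004 m and angle between the x axis of cover_plate and the x axis of caddy_base, either way round below 0.06 rad and z of cover_plate in the frame of caddy_base above 0.03 m and z of each of corner0, corner1, corner2, corner3 in the frame of caddy_base below 0.0365 m), for 0.3 s.
2. with the plate home, every bottle stands upright in an opening of its own, on the floor of the base (all of step 1 and (horizontal distance between bottle_a and place0 below 0.006 m or horizontal distance between bottle_a and place1 below 0.006 m or horizontal distance between bottle_a and place2 below 0.006 m or horizontal distance between bottle_a and place3 below 0.006 m) and angle between each of bottle_a, bottle_b, bottle_c's own z axis and vertical below 0.12 rad and z of bottle_a in the frame of caddy_base between 0.002 and 0.008 m and linear speed of each of bottle_a, bottle_b, bottle_c below 0.02 m/s and (horizontal distance between bottle_b and place0 below 0.006 m or horizontal distance between bottle_b and place1 below 0.006 m or horizontal distance between bottle_b and place2 below 0.006 m or horizontal distance between bottle_b and place3 below 0.006 m) and z of bottle_b in the frame of caddy_base between 0.002 and 0.008 m and (horizontal distance between bottle_c and place0 below 0.006 m or horizontal distance between bottle_c and place1 below 0.006 m or horizontal distance between bottle_c and place2 below 0.006 m or horizontal distance between bottle_c and place3 below 0.006 m) and z of bottle_c in the frame of caddy_base between 0.002 and 0.008 m), for 0.2 s.
At the end, for the whole second after the job is handed in: The plate lies home on all four standoffs (centred within 4 mm, every hole less than 2.5 mm above its shoulder), and every bottle present stands upright (within 0.12 rad) on the base's floor, within 6 mm of the middle of a standing place, at rest (all of step 2); the robot touches nothing.
It fails at once if the timer is pushed more than 4 cm from where it was (distance of timer from where it was at the start of the episode above 0.04 m).
It fails at once if the dish is pushed more than 4 cm from where it was (distance of dish from where it was at the start of the episode above 0.04 m).
It fails at once if the stopper is pushed more than 4 cm from where it was (distance of stopper from where it was at the start of the episode above 0.04 m).
It fails at once if the marker is pushed more than 4 cm from where it was (distance of marker from where it was at the start of the episode above 0.04 m).
Of bottle_a, bottle_b, bottle_c only 2 to 3 are there at a start; the rules pass over those that are not, and their reading is None.
At some moment in a run one of bottle_a, bottle_b, bottle_c may be knocked a few centimetres aside while the robot is not near it.
Once in a run the grip may slacken for a moment while it holds something.
It also fails if it takes over 210 s, if anything falls off the work surface, if the arm or the gripper's body presses on something with over 40 N, if the wrist force passes 120 N, or if a joint passes its speed limit or range.

## Working session

There is one attempt and no reset: what is moved stays moved. The work goes in short steps, Python scripts to look and compute and a tool call to move; the robot and the scene stay as the last step left them, time stands still between calls to the robot, and variables do not carry over. Pictures are saved under pics/ and viewed, at most 14 in all, crops included, and the job is handed in when it is done.

Besides the shell and the picture viewer there is one more tool, called in YAML: its name, and indented under it one key for each argument. step_arm: Moves the arm, as the interface text tells. Its arguments: {"type":"object","properties":{"motion":{"type":"array","items":{"type":"object","properties":{"dr":{"type":"array","items":{"type":"number"}},"slide":{"type":"array","items":{"type":"number"}},"jaw":{"type":"number"}}}}},"required":["motion"]}

```bash
mkdir -p pics; ls; python3 - <<'E'
from bench import arm, optics
import cv2,numpy as np
np.set_printoptions(precision=4,suppress=True)
print(arm.read_state())
for n in ["scene","side","wrist"]:
    print(n,optics.camera_info(n)); cv2.imwrite(f"pics/{n}0.png",optics.get_image(n))
E
```

```text
pics
{'clock': 0.0, 'joints': array([ 1.4566,  0.3856,  0.0066, -0.0006, -1.194 , -0.2586]), 'joint_vel': array([ 0.001 ,  0.0009, -0.0006,  0.001 ,  0.0012, -0.0004]), 'joint_efforts': array([ -0.0013, -39.2292,  18.8402,   4.1865,  -0.0047,  -0.    ]), 'position': array([227.3834, 581.5403, 230.2113]), 'ee_rot': array([ 0.9827, -0.1854, -0.0002,  0.0011]), 'contact_force': array([ 0.0273,  0.3495, -0.4095]), 'wrist_torque': array([-0.0182, -0.0132, -0.0299]), 'grasp_force': 0.0, 'gripper_width': 85.50251995420976}
scene {'camera_matrix': array([[476.4746,   0.    , 272.9566],
       [  0.    , 476.4746, 209.5116],
       [  0.    ,   0.    ,   1.    ]]), 'k1': -0.009074382451490458, 'view': array([[   0.5034,   -0.864 ,    0.0145, -322.2965],
       [   0.6137,    0.3692,    0.6979, -361.1704],
       [  -0.6083,   -0.3424,    0.7161, -940.1352],
       [   0.    ,    0.    ,    0.    ,    1.    ]])}
side {'camera_matrix': array([[398.465 ,   0.    , 279.9245],
       [  0.    , 398.465 , 208.3566],
       [  0.    ,   0.    ,   1.    ]]), 'k1': 0.006033435708686175, 'view': array([[    0.9484,    -0.3171,    -0.0034,  -540.299 ],
       [    0.1312,     0.3825,     0.9146,  -127.4382],
       [   -0.2887,    -0.8678,     0.4044, -1079.6768],
       [    0.    ,     0.    ,     0.    ,     1.    ]])}
wrist {'camera_matrix': array([[337.953 ,   0.    , 281.2476],
       [  0.    , 337.953 , 208.0579],
       [  0.    ,   0.    ,   1.    ]]), 'k1': 0.013821324115384863, 'T_tool_cam': array([[  -0.002 ,    0.945 ,    0.327 ,   85.165 ],
       [   1.    ,    0.0017,    0.0014,    0.0863],
       [   0.0008,    0.327 ,   -0.945 , -141.5119],
       [   0.    ,    0.    ,    0.    ,    1.    ]])}
```

View pics/scene0.png

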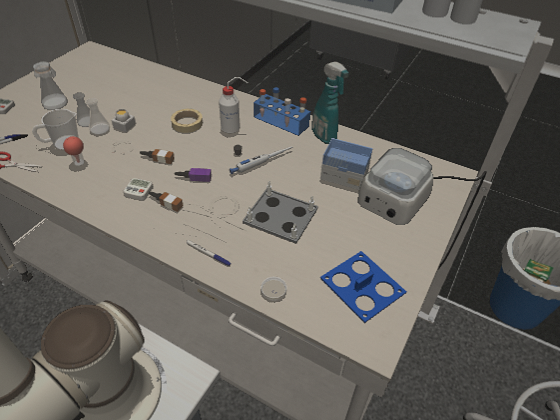

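View pics/side0.png

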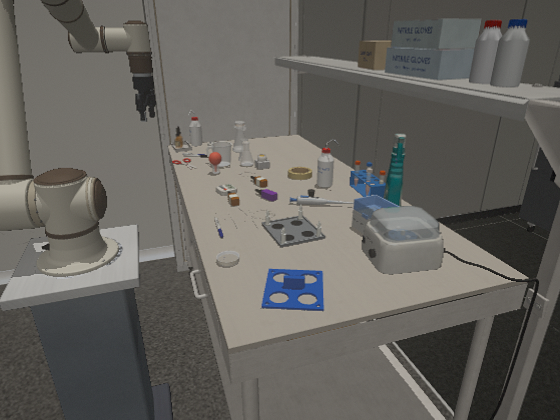

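The scene view shows the base at about (281,215), the plate at (363,286), and amber bottles at (157,156) and (166,200). A purple decoy lies at (195,174), the timer at (138,189), the dish at (273,289) and the marker at (208,253). The side view shows the same two bottles and no third.

```bash
cat > h.py <<'E'
from bench import arm, optics
import cv2, numpy as np
from scipy.spatial.transform import Rotation as R
np.set_printoptions(precision=3,suppress=True)
def pose():
    s=arm.read_state(); T=np.eye(4); T[:3,:3]=R.from_quat(s['ee_rot']).as_matrix(); T[:3,3]=s['position']; return T
def grab(n):
    """image + camera-to-world + intrinsics"""
    i=optics.camera_info(n); Tw=pose()@i['T_tool_cam'] if n=='wrist' else np.linalg.inv(i['view'])
    return optics.get_image(n),(Tw,i['camera_matrix'],i['k1'])
def plane(c,px,z):
    """pixels -> world points on height z"""
    Tw,K,k=c; p=np.atleast_2d(np.asarray(px,float)); d=(p-[K[0,2],K[1,2]])/[K[0,0],K[1,1]]
    s=d.copy()
    for _ in range(5): s=d/(1+k*(s**2).sum(1,keepdims=True))
    r=np.c_[s[:,0],-s[:,1],-np.ones(len(s))]@Tw[:3,:3].T
    return Tw[:3,3]+r*((z-Tw[2,3])/r[:,2])[:,None]
def proj(c,P):
    Tw,K,k=c; q=(np.atleast_2d(P)-Tw[:3,3])@Tw[:3,:3]; s=np.c_[q[:,0],-q[:,1]]/-q[:,2:]
    return s*(1+k*(s**2).sum(1,keepdims=True))*[K[0,0],K[1,1]]+[K[0,2],K[1,2]]
def blobs(mask,amin):
    n,l,st,ce=cv2.connectedComponentsWithStats(mask.astype(np.uint8)); 
    return [(st[i],ce[i],np.argwhere(l==i)[:,::-1]) for i in range(1,n) if st[i][4]>=amin]
def move(goal,yaw=None):
    """mm shift in tool axes, and z turn (units 8deg) to bring the tool down-pointing at goal with tool-x heading yaw"""
    T=pose(); d=T[:3,:3].T@(np.asarray(goal,float)-T[:3,3]); out=[d]
    if yaw is not None:
        c,s=np.cos(yaw),np.sin(yaw); G=np.array([[c,s,0],[s,-c,0],[0,0,-1]])
        out.append(np.degrees(R.from_matrix(T[:3,:3].T@G).as_rotvec())/8)
    return out
E
python3 - <<'E'
from h import *
im,c=grab('scene'); hsv=cv2.cvtColor(im,cv2.COLOR_BGR2HSV); H,S,V=cv2.split(hsv)
b=(H>105)&(H<125)&(S>150)
for st,ce,p in blobs(b,300):
    print('blue',st,ce)
    if st[0]>310 and st[1]>240:
        w=plane(c,p,5)[:,:2].astype(np.float32); print(cv2.minAreaRect(w))
for px in [(281,215),(273,289),(238,150),(138,189),(208,253),(158,157),(166,200),(195,174)]: print(px,plane(c,px,8)[0])
am=(H<18)&(S>120)&(V<190)
for st,ce,p in blobs(am,15): print('amber',st,ce,plane(c,ce,15)[0])
cv2.imwrite('pics/crop1.png',cv2.resize(im[130:300,110:330],None,fx=3.5,fy=3.5,interpolation=cv2.INTER_CUBIC))
E
```

```text
blue [ 321  252   85   70 2106] [362.763 285.708]
((494.29473876953125, -329.9507751464844), (151.10289001464844, 135.38909912109375), 67.09886169433594)
(281, 215) [588.542 -54.908   8.   ]
(273, 289) [ 372.256 -156.149    8.   ]
(238, 150) [760.367 194.383   8.   ]
(138, 189) [469.344 338.824   8.   ]
(208, 253) [382.34   35.973   8.   ]
(158, 157) [607.457 381.893   8.   ]
(166, 200) [475.303 243.742   8.   ]
(195, 174) [602.851 240.374   8.   ]
amber [223  86  11   9  74] [227.797  90.176] [1016.672  404.645   15.   ]
amber [260  89   6   6  30] [262.367  91.4  ] [1073.846  296.183   15.   ]
amber [300  97   7   6  33] [302.788  99.727] [1101.637  149.35    15.   ]
amber [ 64 137  18  17 214] [ 71.734 143.967] [513.389 642.001  15.   ]
amber [152 149   7   6  23] [154.913 151.913] [615.31  398.984  15.   ]
amber [  0 152  11   9  51] [  5.098 156.059] [369.61  767.311  15.   ]
amber [165 152   8   6  29] [168.862 154.172] [628.635 356.205  15.   ]
amber [159 193   9   7  33] [163.091 195.606] [479.63  256.127  15.   ]
amber [172 198  10   7  41] [176.195 200.902] [481.781 212.452  15.   ]
```

View pics/crop1.png

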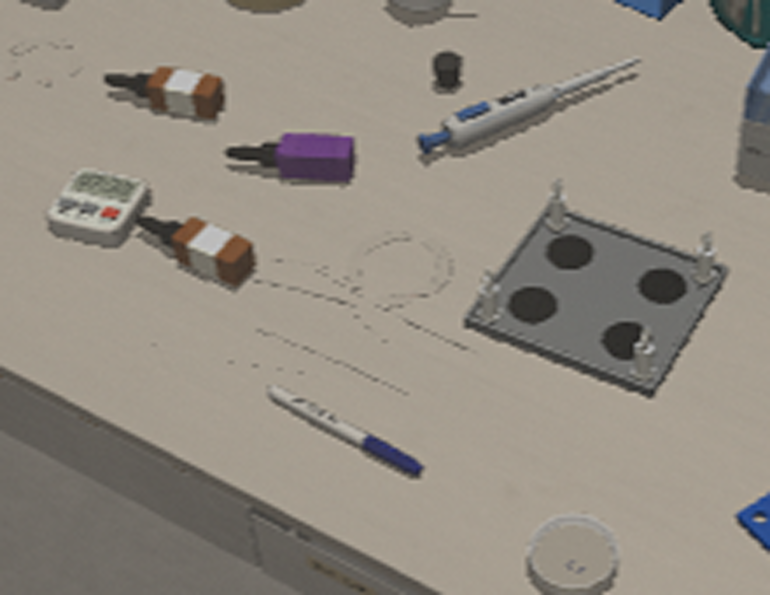

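The crop shows exactly two amber bottles; their bulbs point left, and the lower bulb almost touches the timer. It also shows the base with its four standoffs. I'll move over the base for a wrist look.

```bash
python3 - <<'E'
from h import *
print(move([634,-74,260],np.radians(-22.9)))
E
```

```text
[array([617.453, 462.634, -28.678]), array([ 0.009, -0.001,  0.192])]
```

step_arm:
  motion:
    - {"slide": [77,58,-28],"dr": [0,0,0.19],"jaw": 85}
    - {"slide": [120,90,-28],"dr": [0,0,0.19],"jaw": 85}
    - {"slide": [165,124,-28],"dr": [0,0,0.19],"jaw": 85}
    - {"slide": [212,159,-28],"dr": [0,0,0.19],"jaw": 85}
    - {"slide": [260,195,-28],"dr": [0,0,0.19],"jaw": 85}
    - {"slide": [308,231,-28],"dr": [0,0,0.19],"jaw": 85}
    - {"slide": [356,267,-28],"dr": [0,0,0.19],"jaw": 85}
    - {"slide": [404,303,-28],"dr": [0,0,0.19],"jaw": 85}

```text
clock: 1.2
position: [490.0, 157.7, 259.5]
ee_rot: [0.98, -0.198, 0.0, -0.0]
contact_force: [0.8, 0.5, 0.1]
gripper_width: 84.9
grasp_force: 0.0
```

```bash
python3 - <<'E'
from h import *
print(pose());print(move([634,-74,260],np.radians(-22.9)))
E
```

```text
[[  0.921  -0.388   0.    489.997]
 [ -0.388  -0.921   0.    157.66 ]
 [  0.     -0.     -1.    259.473]
 [  0.      0.      0.      1.   ]]
[array([222.689, 157.521,  -0.544]), array([-0.003, -0.002,  0.005])]
```

step_arm:
  motion:
    - {"slide": [45,32,0],"dr": [0,0,0],"jaw": 85}
    - {"slide": [90,64,0],"dr": [0,0,0],"jaw": 85}
    - {"slide": [135,96,0],"dr": [0,0,0],"jaw": 85}
    - {"slide": [180,128,0],"dr": [0,0,0],"jaw": 85}
    - {"slide": [222,157,0],"dr": [0,0,0],"jaw": 85}
    - {"slide": [222,157,0],"dr": [0,0,0],"jaw": 85}
    - {"slide": [222,157,0],"dr": [0,0,0],"jaw": 85}
    - {"slide": [222,157,0],"dr": [0,0,0],"jaw": 85}

```text
clock: 2.2
position: [632.4, -70.4, 259.6]
ee_rot: [0.98, -0.198, 0.0, -0.0]
contact_force: [-0.4, 1.0, -0.8]
gripper_width: 85.4
grasp_force: 0.0
```

```bash
python3 - <<'E'
from h import *
im,c=grab('wrist'); cv2.imwrite('pics/w1.png',im); np.savez('w1.npz',im=im,Tw=c[0],K=c[1],k=c[2])
print(pose()); print(move([494.3-0,-330,260]))
E
```

```text
[[  0.922  -0.387   0.    632.389]
 [ -0.387  -0.922   0.    -70.316]
 [  0.     -0.     -1.    259.748]
 [  0.      0.      0.      1.   ]]
[array([-26.753, 292.897,  -0.346])]
```

View pics/w1.png

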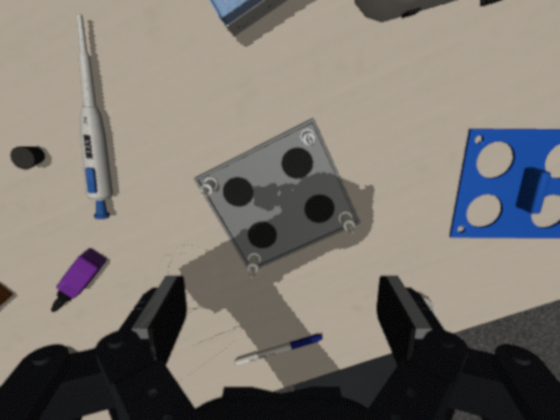

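The wrist view shows the four black discs at about (238,191), (297,162), (262,235) and (319,208). Plate edge is at right and the decoy at lower left.

```bash
cat >> h.py <<'E'
def fit(L,W):
    """2D rigid fit W = Rot(yaw) L + t"""
    lc,wc=L.mean(0),W.mean(0); A=(L-lc).T@(W-wc); y=np.arctan2(A[0,1]-A[1,0],A[0,0]+A[1,1])
    M=np.array([[np.cos(y),-np.sin(y)],[np.sin(y),np.cos(y)]]); t=wc-M@lc
    return t,y,np.abs(L@M.T+t-W).max()
E
python3 - <<'E'
from h import *
d=np.load('w1.npz'); im=d['im']; c=(d['Tw'],d['K'],float(d['k'])); V=im.max(2)
P=[]
for st,ce,p in blobs(V[130:260,200:350]<40,200):
    ce=ce+[200,130]; P.append(ce); print(st,ce)
P=np.array(P); W=plane(c,P,5)[:,:2]; print(W)
from itertools import permutations
L=np.array([[-32,-40],[-32,40],[32,-40],[32,40]],float)
for pm in permutations(range(4)):
    t,y,e=fit(L[list(pm)],W)
    if e<6 : print(t,np.degrees(y),e)
E
```

```text
[ 83  19  29  28 634] [296.732 162.626]
[ 24  48  29  27 585] [237.781 191.417]
[105  65  29  27 628] [318.994 208.124]
[ 48  93  29  25 561] [261.982 234.809]
[[630.085 -88.858]
 [625.152  -9.317]
 [566.472 -92.869]
 [561.068 -13.103]]
[595.694 -51.037] -176.3725538982173 0.2251192837843874
[595.694 -51.037] 3.627446101782718 0.2251192837843874
```

step_arm:
  motion:
    - {"slide": [-2,45,0],"dr": [0,0,0],"jaw": 85}
    - {"slide": [-4,90,0],"dr": [0,0,0],"jaw": 85}
    - {"slide": [-6,135,0],"dr": [0,0,0],"jaw": 85}
    - {"slide": [-8,180,0],"dr": [0,0,0],"jaw": 85}
    - {"slide": [-10,225,0],"dr": [0,0,0],"jaw": 85}
    - {"slide": [-10,270,0],"dr": [0,0,0],"jaw": 85}
    - {"slide": [-10,293,0],"dr": [0,0,0],"jaw": 85}
    - {"slide": [-10,293,0],"dr": [0,0,0],"jaw": 85}

```text
clock: 3.25
position: [509.1, -337.9, 259.7]
ee_rot: [0.98, -0.199, 0.0, 0.0]
contact_force: [-0.0, 0.0, 0.7]
gripper_width: 85.1
grasp_force: 0.0
```

```bash
python3 - <<'E'
from h import *
im,c=grab('wrist'); np.savez('w2.npz',im=im,Tw=c[0],K=c[1],k=c[2]); cv2.imwrite('pics/w2.png',im); print(c[0][:3,3])
E
```

```text
[ 587.421 -371.137  401.246]
```

View pics/w2.png

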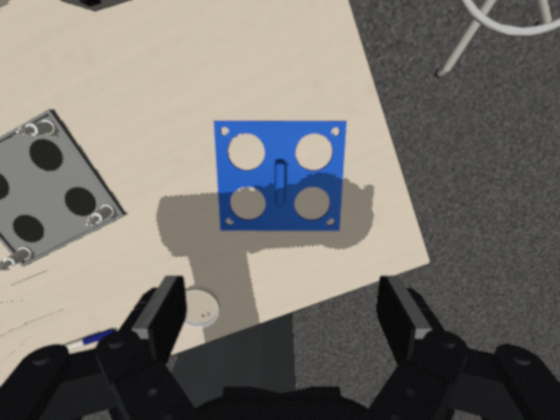

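The wrist view shows the plate square below, with openings near (246,151), (313,151), (247,203) and (312,203) and the handle at (280,180).

```bash
cat > plate.py <<'E'
from h import *
from itertools import permutations
def plate(im,c,z,amin=400):
    H,S,V=cv2.split(cv2.cvtColor(im,cv2.COLOR_BGR2HSV)); b=((H>100)&(H<130)&(S>120)).astype(np.uint8)
    st,ce,p=max(blobs(b,1000),key=lambda q:q[0][4]); m=np.zeros(b.shape,np.uint8); m[p[:,1],p[:,0]]=1
    hull=cv2.fillConvexPoly(np.zeros_like(m),cv2.convexHull(p.astype(np.int32)),1)
    P=np.array([q[1] for q in blobs((hull==1)&(m==0),amin)]); W=plane(c,P,z)[:,:2]; print(P)
    L=np.array([[-32,-40],[-32,40],[32,-40],[32,40]],float)
    return [f for f in (fit(L[list(pm)],W) for pm in permutations(range(4))) if f[2]<6]
E
python3 - <<'E'
from plate import *
d=np.load('w2.npz'); c=(d['Tw'],d['K'],float(d['k']))
for t,y,e in plate(d['im'],c,2.5):
    print(t,np.degrees(y),e)
    if abs(y)<1.57: print(move([*t,120],y),move([*t,8],y))
E
```

```text
[[245.883 151.285]
 [313.493 151.47 ]
 [247.485 202.784]
 [311.648 202.783]]
[ 497.298 -330.276] 156.80840491362977 0.27499227487709277
[ 497.298 -330.276] -23.191595086370246 0.27499227487709277
[array([-14.003,  -1.502, 139.649]), array([-0.002, -0.004,  0.038])] [array([-14.058,  -1.475, 251.649]), array([-0.002, -0.004,  0.038])]
```

step_arm:
  motion:
    - {"slide": [-14,-1.5,50],"dr": [0,0,0.04],"jaw": 70}
    - {"slide": [-14,-1.5,100],"dr": [0,0,0.04],"jaw": 60}
    - {"slide": [-14,-1.5,150],"dr": [0,0,0.04],"jaw": 50}
    - {"slide": [-14,-1.5,190],"dr": [0,0,0.04],"jaw": 40}
    - {"slide": [-14,-1.5,220],"dr": [0,0,0.04],"jaw": 40}
    - {"slide": [-14,-1.5,240],"dr": [0,0,0.04],"jaw": 40}
    - {"slide": [-14,-1.5,249],"dr": [0,0,0.04],"jaw": 40}
    - {"slide": [-14,-1.5,249],"dr": [0,0,0.04],"jaw": 40}

```text
clock: 4.3
position: [497.8, -329.9, 10.3]
ee_rot: [0.98, -0.2, -0.0, 0.0]
contact_force: [0.5, -0.6, 0.0]
gripper_width: 40.2
grasp_force: 0.0
```

step_arm:
  motion:
    - {"slide": [0,0,0],"dr": [0,0,0],"jaw": 8}
    - {"slide": [0,0,0],"dr": [0,0,0],"jaw": 8}
    - {"slide": [0,0,0],"dr": [0,0,0],"jaw": 8}
    - {"slide": [0,0,0],"dr": [0,0,0],"jaw": 8}
    - {"slide": [0,0,0],"dr": [0,0,0],"jaw": 8}
    - {"slide": [0,0,0],"dr": [0,0,0],"jaw": 8}
    - {"slide": [0,0,0],"dr": [0,0,0],"jaw": 8}
    - {"slide": [0,0,0],"dr": [0,0,0],"jaw": 8}

```text
clock: 5.3
position: [498.3, -331.0, 11.7]
ee_rot: [0.98, -0.201, 0.001, 0.0]
contact_force: [-0.5, 1.7, 5.1]
gripper_width: 10.5
grasp_force: 61.1
```

step_arm:
  motion:
    - {"slide": [0,0,-10],"dr": [0,0,0],"jaw": 0}
    - {"slide": [0,0,-30],"dr": [0,0,0],"jaw": 0}
    - {"slide": [0,0,-60],"dr": [0,0,0],"jaw": 0}
    - {"slide": [0,0,-90],"dr": [0,0,0],"jaw": 0}
    - {"slide": [0,0,-120],"dr": [0,0,0],"jaw": 0}
    - {"slide": [0,0,-140],"dr": [0,0,0],"jaw": 0}
    - {"slide": [0,0,-140],"dr": [0,0,0],"jaw": 0}
    - {"slide": [0,0,-140],"dr": [0,0,0],"jaw": 0}

```text
clock: 6.3
position: [496.4, -330.3, 149.1]
ee_rot: [0.98, -0.201, -0.001, -0.0]
contact_force: [-0.4, -0.2, -2.4]
gripper_width: 11.1
grasp_force: 60.3
```

```bash
python3 - <<'E'
from plate import *
im,c=grab('wrist'); T=pose(); cv2.imwrite('pics/w3.png',im)
print(arm.read_state()['gripper_width'],T[:3,3],np.degrees(np.arctan2(T[1,0],T[0,0])))
zu=T[2,3]-10; print(plate(im,c,zu+2.5))
print(move([595.7,-51,T[2,3]],np.radians(3.63)))
E
```

```text
10.896507196550438 [ 496.356 -330.299  148.835] -23.228717710893335
[[197.015 210.568]
 [365.267 210.63 ]
 [221.206 325.837]
 [341.781 325.617]]
[]
[array([ -18.865, -295.84 ,    0.128]), array([-0.007,  0.02 , -3.357])]
```

View pics/w3.png

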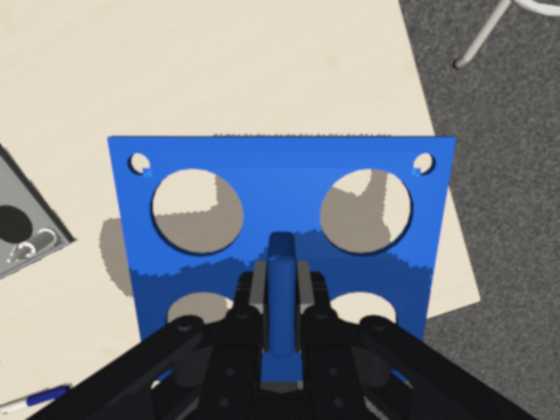

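Plate is held, with its front openings at (197,210) and (365,210). I'll compute its offset in the hand while moving over the base.

step_arm:
  motion:
    - {"slide": [-2,-40,0],"dr": [0,0,-0.5],"jaw": 0}
    - {"slide": [-5,-80,0],"dr": [0,0,-1],"jaw": 0}
    - {"slide": [-8,-120,0],"dr": [0,0,-1.5],"jaw": 0}
    - {"slide": [-10,-160,0],"dr": [0,0,-2],"jaw": 0}
    - {"slide": [-13,-200,0],"dr": [0,0,-2.5],"jaw": 0}
    - {"slide": [-16,-240,0],"dr": [0,0,-3],"jaw": 0}
    - {"slide": [-18,-275,0],"dr": [0,0,-3.36],"jaw": 0}
    - {"slide": [-19,-296,0],"dr": [0,0,-3.36],"jaw": 0}

```text
clock: 7.35
position: [596.3, -49.7, 149.0]
ee_rot: [0.999, 0.032, -0.001, 0.0]
contact_force: [0.5, -1.4, -1.4]
gripper_width: 10.8
grasp_force: 60.2
```

```bash
python3 - <<'E'
from h import *
im,c=grab('wrist'); T=pose(); cv2.imwrite('pics/w4.png',im)
H,S,V=cv2.split(cv2.cvtColor(im,cv2.COLOR_BGR2HSV)); b=((H>100)&(H<130)&(S>120)).astype(np.uint8)
st,ce,p=max(blobs(b,1000),key=lambda q:q[0][4]); m=np.zeros(b.shape,np.uint8); m[p[:,1],p[:,0]]=1
cnts,_=cv2.findContours(m,cv2.RETR_CCOMP,cv2.CHAIN_APPROX_NONE)
P=[]
for q in cnts:
    a=cv2.contourArea(q)
    if 150<a<20000:
        (e,ax,an)=cv2.fitEllipse(q); 
        if min(ax)/max(ax)>.7: P.append(e); print(a,e,ax)
P=np.array(P)
for z in (-8,-10,-12):
    w=plane(c,P,T[2,3]+z+2.5); print(z,(w-T[:3,3])@T[:3,:3])
print(T[:3,3],np.degrees(np.arctan2(T[1,0],T[0,0])),T[2,:2])
E
```

```text
6155.5 (365.9024963378906, 210.56065368652344) (83.54463958740234, 93.84136962890625)
6137.0 (196.35621643066406, 210.55177307128906) (83.15251159667969, 94.01199340820312)
338.0 (423.0483093261719, 162.32069396972656) (19.721837997436523, 22.256996154785156)
336.0 (139.1576690673828, 162.41488647460938) (19.854013442993164, 22.052400588989258)
-8 [[ 31.828  40.493   5.466]
 [ 32.054 -37.536   5.481]
 [ 54.175  63.649   5.443]
 [ 54.493 -60.595   5.467]]
-10 [[ 31.114  41.022   7.466]
 [ 31.343 -38.072   7.482]
 [ 53.766  64.494   7.443]
 [ 54.088 -61.445   7.468]]
-12 [[ 30.401  41.551   9.467]
 [ 30.633 -38.607   9.483]
 [ 53.358  65.339   9.443]
 [ 53.684 -62.295   9.468]]
[597.424 -48.305 149.16 ] 3.767165159255827 [-0.001 -0.   ]
```

View pics/w4.png

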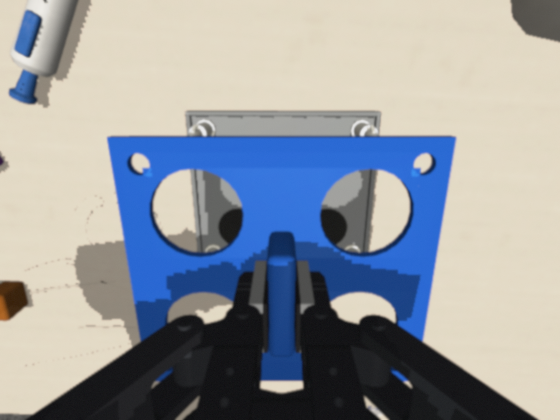

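The plate is over the base, with base's front rim corners at (187,112) and (380,112). I'll refine those corners for a relative alignment.

```bash
python3 - <<'E'
from h import *
im=cv2.imread('pics/w4.png'); i=optics.camera_info('wrist'); T=pose(); c=(T@i['T_tool_cam'],i['camera_matrix'],i['k1'])
g=cv2.cvtColor(im,cv2.COLOR_BGR2GRAY)
q=cv2.cornerSubPix(g,np.float32([[187,112],[380,112]]).reshape(-1,1,2),(5,5),(-1,-1),(3,50,.01)).reshape(-1,2)
w=plane(c,q,10); print(q,(w-T[:3,3])@T[:3,:3], np.linalg.norm(w[0]-w[1]))
P=[[365.9,210.56],[196.36,210.55],[423.05,162.32],[139.16,162.41]]
pw=plane(c,P,T[2,3]-9.5); L=np.array([[32,-40],[32,40],[56,-64],[56,64]],float)
pc,py,pe=fit(L,pw[:,:2]); print('plate',pc,np.degrees(py),pe)
y=np.arctan2(*(w[1]-w[0])[[0,1]]*[-1,1]); u=w[0,:2]-w[1,:2]; y=np.arctan2(-u[0],u[1])
M=np.array([[np.cos(y),-np.sin(y)],[np.sin(y),np.cos(y)]]); bc=w[:,:2].mean(0)-M@[71,0]
print('base',bc,np.degrees(y)); print(T[:3,3])
d=T[:3,:3].T@np.r_[bc-pc,0]; print('shift',d,'turn',-(np.degrees(y-py))/8)
E
```

```text
[[185.745 110.564]
 [380.541 111.488]] [[ 70.447 -75.967 139.117]
 [ 69.424  79.396 139.087]] 155.36575886457703
plate [596.556 -48.408] 3.6747274659643767 0.4840846055385555
base [596.329 -49.599] 3.3899894538606103
[597.424 -48.305 149.16 ]
shift [-0.305  1.173  0.   ] turn 0.03559225151297076
```

step_arm:
  motion:
    - {"slide": [0,0,20],"dr": [0,0,0],"jaw": 0}
    - {"slide": [0,0,40],"dr": [0,0,0],"jaw": 0}
    - {"slide": [0,0.5,60],"dr": [0,0,0],"jaw": 0}
    - {"slide": [0,0.5,70],"dr": [0,0,0],"jaw": 0}
    - {"slide": [0,0.5,75],"dr": [0,0,0],"jaw": 0}
    - {"slide": [0,0.5,75],"dr": [0,0,0],"jaw": 0}
    - {"slide": [0,0.5,75],"dr": [0,0,0],"jaw": 0}
    - {"slide": [0,0.5,75],"dr": [0,0,0],"jaw": 0}

```text
clock: 8.4
position: [596.9, -51.6, 76.0]
ee_rot: [0.999, 0.032, 0.001, -0.0]
contact_force: [-0.7, 0.0, -1.0]
gripper_width: 10.9
grasp_force: 60.2
```

```bash
python3 - <<'E'
from h import *
im,c=grab('wrist'); T=pose()
print(arm.read_state()['position'],arm.read_state()['position'])
np.savez('w5.npz',im=im,Tw=c[0],K=c[1],k=c[2])
cr=np.hstack([im[90:210,100:230],im[90:210,340:470]])
cv2.imwrite('pics/w5.png',cv2.resize(cr,None,fx=3,fy=3,interpolation=cv2.INTER_CUBIC))
s,_=grab('scene'); cv2.imwrite('pics/s5.png',cv2.resize(s[160:250,220:340],None,fx=6,fy=6,interpolation=cv2.INTER_CUBIC))
E
```

```text
[596.803 -51.578  75.869] [596.803 -51.578  75.869]
```

View pics/w5.png

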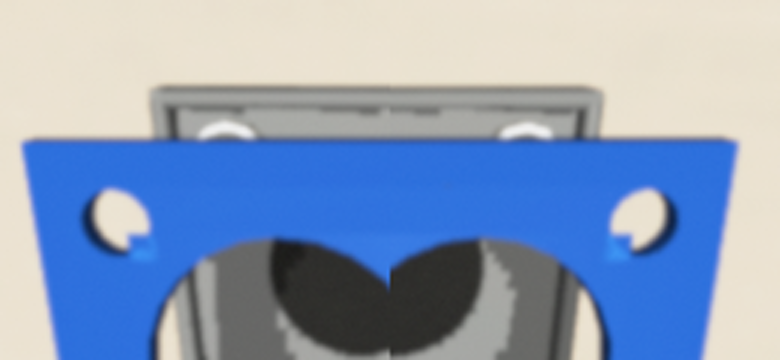

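The crop shows the plate and base rims symmetric about the image centre, with the shoulder arcs' tops at image (175.7,130.7) and (385.7,130.7).

```bash
python3 - <<'E'
from h import *
d=np.load('w5.npz'); im=d['im']; c=(d['Tw'],d['K'],float(d['k'])); T=pose()
H,S,V=cv2.split(cv2.cvtColor(im,cv2.COLOR_BGR2HSV)); b=((H>100)&(H<130)&(S>120)).astype(np.uint8)
cnts,_=cv2.findContours(b,cv2.RETR_CCOMP,cv2.CHAIN_APPROX_NONE); P=[]
for q in cnts:
    if 150<cv2.contourArea(q)<20000:
        e,ax,an=cv2.fitEllipse(q)
        if min(ax)/max(ax)>.7: P.append(e)
tl=lambda w:(w-T[:3,3])@T[:3,:3]
for z in (-10,-12): print(z,tl(plane(c,P,T[2,3]+z+2.5)))
print('shoulder far edge',tl(plane(c,[(175.7,130.7),(385.7,130.7)],34)))
print('rim',tl(plane(c,[(151.3,119.5),(410,119.5)],10)))
E
```

```text
-10 [[ 32.207 -39.469   7.529]
 [ 32.091  39.772   7.525]
 [ 55.014  63.41    7.543]
 [ 55.188 -63.072   7.549]]
-12 [[ 31.498 -40.002   9.528]
 [ 31.381  40.3     9.524]
 [ 54.611  64.254   9.543]
 [ 54.787 -63.922   9.549]]
shoulder far edge [[ 65.385 -55.875  41.818]
 [ 65.161  55.763  41.812]]
rim [[ 69.316 -77.006  65.822]
 [ 69.006  76.747  65.814]]
```

step_arm:
  motion:
    - {"slide": [0.6,-0.2,5],"dr": [0,0,0],"jaw": 0}
    - {"slide": [0.6,-0.2,9],"dr": [0,0,0],"jaw": 0}
    - {"slide": [0.6,-0.2,12],"dr": [0,0,0],"jaw": 0}
    - {"slide": [0.6,-0.2,14],"dr": [0,0,0],"jaw": 0}
    - {"slide": [0.6,-0.2,15],"dr": [0,0,0],"jaw": 0}
    - {"slide": [0.6,-0.2,16],"dr": [0,0,0],"jaw": 0}
    - {"slide": [0.6,-0.2,16],"dr": [0,0,0],"jaw": 0}
    - {"slide": [0.6,-0.2,16],"dr": [0,0,0],"jaw": 0}

```text
clock: 9.5
position: [597.2, -51.4, 59.4]
ee_rot: [0.999, 0.032, 0.0, -0.0]
contact_force: [0.1, 0.4, -1.5]
gripper_width: 11.0
grasp_force: 63.7
```

step_arm:
  motion:
    - {"slide": [0,0,1],"dr": [0,0,0],"jaw": 0}
    - {"slide": [0,0,2],"dr": [0,0,0],"jaw": 0}
    - {"slide": [0,0,3],"dr": [0,0,0],"jaw": 0}
    - {"slide": [0,0,3],"dr": [0,0,0],"jaw": 0}
    - {"slide": [0,0,4],"dr": [0,0,0],"jaw": 0}
    - {"slide": [0,0,4],"dr": [0,0,0],"jaw": 0}
    - {"slide": [0,0,5],"dr": [0,0,0],"jaw": 0}
    - {"slide": [0,0,5],"dr": [0,0,0],"jaw": 0}

```text
clock: 10.5
position: [597.3, -51.3, 54.9]
ee_rot: [0.999, 0.032, 0.0, 0.0]
contact_force: [-2.2, 1.1, 5.7]
gripper_width: 11.0
grasp_force: 65.0
```

step_arm:
  motion:
    - {"slide": [0,0,1],"dr": [0,0,0],"jaw": 0}
    - {"slide": [0,0,2],"dr": [0,0,0],"jaw": 0}
    - {"slide": [0,0,3],"dr": [0,0,0],"jaw": 0}
    - {"slide": [0,0,4],"dr": [0,0,0],"jaw": 0}
    - {"slide": [0,0,5],"dr": [0,0,0],"jaw": 0}
    - {"slide": [0,0,5],"dr": [0,0,0],"jaw": 0}
    - {"slide": [0,0,6],"dr": [0,0,0],"jaw": 0}
    - {"slide": [0,0,6],"dr": [0,0,0],"jaw": 0}

```text
clock: 11.5
position: [597.0, -51.3, 47.9]
ee_rot: [0.999, 0.032, -0.0, -0.0]
contact_force: [-1.1, 1.9, -2.2]
gripper_width: 10.9
grasp_force: 63.9
```

step_arm:
  motion:
    - {"slide": [0,0,1],"dr": [0,0,0],"jaw": 0}
    - {"slide": [0,0,2],"dr": [0,0,0],"jaw": 0}
    - {"slide": [0,0,2],"dr": [0,0,0],"jaw": 0}
    - {"slide": [0,0,3],"dr": [0,0,0],"jaw": 0}
    - {"slide": [0,0,3],"dr": [0,0,0],"jaw": 0}
    - {"slide": [0,0,3],"dr": [0,0,0],"jaw": 0}
    - {"slide": [0,0,3],"dr": [0,0,0],"jaw": 0}
    - {"slide": [0,0,3],"dr": [0,0,0],"jaw": 0}

```text
clock: 12.5
position: [597.5, -51.5, 45.7]
ee_rot: [0.999, 0.032, 0.001, 0.0]
contact_force: [0.0, -1.5, 0.6]
gripper_width: 10.6
grasp_force: 64.2
```

step_arm:
  motion:
    - {"slide": [0,0,1],"dr": [0,0,0],"jaw": 0}
    - {"slide": [0,0,1],"dr": [0,0,0],"jaw": 0}
    - {"slide": [0,0,2],"dr": [0,0,0],"jaw": 0}
    - {"slide": [0,0,2],"dr": [0,0,0],"jaw": 0}
    - {"slide": [0,0,2],"dr": [0,0,0],"jaw": 0}
    - {"slide": [0,0,3],"dr": [0,0,0],"jaw": 0}
    - {"slide": [0,0,3],"dr": [0,0,0],"jaw": 0}
    - {"slide": [0,0,3],"dr": [0,0,0],"jaw": 0}

```text
clock: 13.5
position: [597.5, -51.5, 45.6]
ee_rot: [0.999, 0.033, 0.001, 0.0]
contact_force: [-5.9, 0.4, 16.5]
gripper_width: 10.9
grasp_force: 66.5
```

step_arm:
  motion:
    - {"slide": [0,0,-2],"dr": [0,0,0],"jaw": 40}
    - {"slide": [0,0,-2],"dr": [0,0,0],"jaw": 40}
    - {"slide": [0,0,-2],"dr": [0,0,0],"jaw": 40}
    - {"slide": [0,0,-2],"dr": [0,0,0],"jaw": 40}
    - {"slide": [0,0,-20],"dr": [0,0,0],"jaw": 40}
    - {"slide": [0,0,-70],"dr": [0,0,0],"jaw": 60}
    - {"slide": [10,0,-130],"dr": [0,0,0],"jaw": 85}
    - {"slide": [20,0,-190],"dr": [0,0,0],"jaw": 85}

```text
clock: 14.5
position: [616.9, -50.2, 234.0]
ee_rot: [0.999, 0.032, -0.0, 0.0]
contact_force: [2.3, -0.1, 0.4]
gripper_width: 84.9
grasp_force: 0.0
```

```bash
python3 - <<'E'
from plate import *
im,c=grab('wrist'); np.savez('w6.npz',im=im,Tw=c[0],K=c[1],k=c[2]); T=pose(); print(T[:3,3])
for z in (36.5,41.5): print([(t,np.degrees(y),e) for t,y,e in plate(im,c,z)])
cv2.imwrite('pics/w6.png',im)
s,sc=grab('scene'); H,S,V=cv2.split(cv2.cvtColor(s,cv2.COLOR_BGR2HSV))
for st,ce,p in blobs((H<18)&(S>120)&(V<190),15): print('amber',ce,plane(sc,ce,15)[0])
E
```

```text
[622.565 -50.682 244.239]
[[242.027 168.036]
 [320.618 167.832]
 [244.212 226.39 ]
 [318.512 226.291]]
[(array([595.917, -51.599]), np.float64(-176.3387100796109), np.float64(0.1924256215876845)), (array([595.917, -51.599]), np.float64(3.661289920389108), np.float64(0.1924256215876845))]
[[242.027 168.036]
 [320.618 167.832]
 [244.212 226.39 ]
 [318.512 226.291]]
[(array([597.481, -51.502]), np.float64(-176.33871007961088), np.float64(0.6007978056439711)), (array([597.481, -51.502]), np.float64(3.661289920389122), np.float64(0.600797805643964))]
amber [227.773  90.213] [1016.423  404.579   15.   ]
amber [ 71.757 144.234] [512.484 640.943  15.   ]
amber [154.913 151.913] [615.31  398.984  15.   ]
amber [168.833 154.267] [628.24  355.995  15.   ]
amber [163.091 195.606] [479.63  256.127  15.   ]
amber [176.214 200.976] [481.583 212.23   15.   ]
amber [537.733 268.4  ] [ 747.917 -679.913   15.   ]
```

View pics/w6.png

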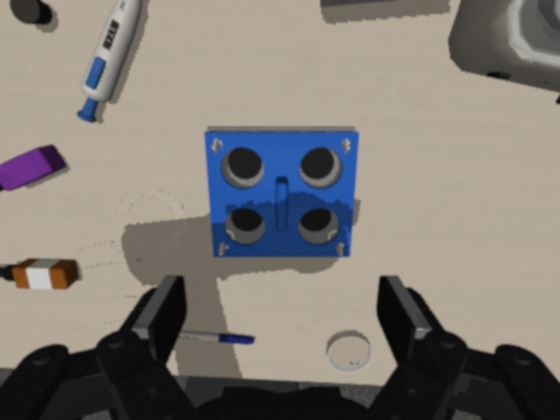

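The plate is home: its openings fit the 34 mm height and centre (595.9,-51.6), within about 0.6 mm of the base. One bottle appears at (45,273). Next I'll move over the bottles.

```bash
python3 - <<'E'
from h import *
print(move([600,310,260],np.radians(3.6)))
E
```

```text
[array([   2.152, -360.881,  -19.625]), array([ 0.009, -0.117,  0.018])]
```

step_arm:
  motion:
    - {"slide": [0,-50,-20],"dr": [0,0,0],"jaw": 85}
    - {"slide": [0,-100,-20],"dr": [0,0,0],"jaw": 85}
    - {"slide": [0,-150,-20],"dr": [0,0,0],"jaw": 85}
    - {"slide": [0,-200,-20],"dr": [0,0,0],"jaw": 85}
    - {"slide": [0,-250,-20],"dr": [0,0,0],"jaw": 85}
    - {"slide": [0,-300,-20],"dr": [0,0,0],"jaw": 85}
    - {"slide": [0,-345,-20],"dr": [0,0,0],"jaw": 85}
    - {"slide": [2,-361,-20],"dr": [0,0,0],"jaw": 85}

```text
clock: 15.6
position: [595.2, 312.7, 251.2]
ee_rot: [0.999, 0.033, -0.001, 0.0]
contact_force: [0.4, -0.4, -0.4]
gripper_width: 84.6
grasp_force: 0.0
```

step_arm:
  motion:
    - {"slide": [0,0,0],"dr": [0,0,0],"jaw": 85}
    - {"slide": [0,0,0],"dr": [0,0,0],"jaw": 85}
    - {"slide": [0,0,0],"dr": [0,0,0],"jaw": 85}
    - {"slide": [0,0,0],"dr": [0,0,0],"jaw": 85}
    - {"slide": [0,0,0],"dr": [0,0,0],"jaw": 85}
    - {"slide": [0,0,0],"dr": [0,0,0],"jaw": 85}
    - {"slide": [0,0,0],"dr": [0,0,0],"jaw": 85}
    - {"slide": [0,0,0],"dr": [0,0,0],"jaw": 85}

```text
clock: 16.6
position: [595.9, 310.3, 252.3]
ee_rot: [0.999, 0.032, -0.0, 0.0]
contact_force: [0.2, 0.3, -0.8]
gripper_width: 84.8
grasp_force: 0.0
```

```bash
cat > bot.py <<'E'
from h import *
def bottles(im,c,zc=28,amin=150):
    """lying bottles: amber halves paired across the label -> body rectangle on top face, bulb direction"""
    H,S,V=cv2.split(cv2.cvtColor(im,cv2.COLOR_BGR2HSV)); m=((H<20)&(S>110)&(V>40)).astype(np.uint8)
    m=cv2.morphologyEx(m,cv2.MORPH_OPEN,np.ones((3,3))); bl=blobs(m,amin)
    out=[]
    for i in range(len(bl)):
        for j in range(i):
            p=np.vstack([bl[i][2],bl[j][2]]); w=plane(c,p,zc)[:,:2].astype(np.float32); r=cv2.minAreaRect(w)
            if max(r[1])<75 and max(r[1])>45: out.append((bl[i][1],bl[j][1],r))
    return out
E
python3 - <<'E'
from bot import *
im,c=grab('wrist'); np.savez('w7.npz',im=im,Tw=c[0],K=c[1],k=c[2]); print(pose()[:3,3]); cv2.imwrite('pics/w7.png',im)
for z in (28,): 
    for b in bottles(im,c,z): print(b)
E
```

```text
[595.855 310.307 252.291]
(array([210.693, 154.835]), array([250.29 , 145.752]), ((616.6740112304688, 367.24462890625), (27.550485610961914, 63.38970947265625), 16.29662322998047))
(array([361.387, 268.427]), array([325.993, 266.776]), ((482.5445861816406, 228.09710693359375), (35.92025375366211, 61.86035919189453), 1.7269787788391113))
```

View pics/w7.png

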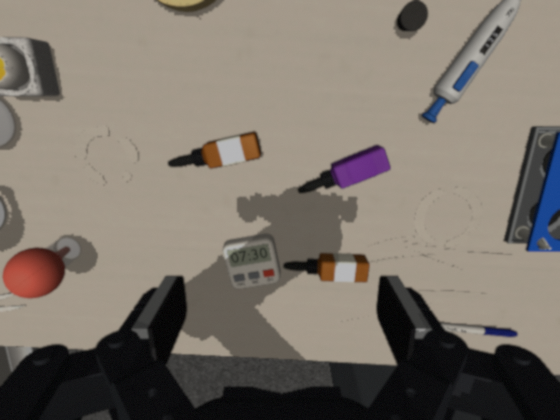

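The view shows bottle 1 at (232,150) with its bulb to the left, and bottle 2 at (344,268) with its bulb left, near the timer at (250,262). The purple decoy is at (345,172), and there's no third bottle. I'll pick bottle 2 with the tool tilted 30° so the bottle can be stood up, then regripped vertically.

```bash
cat >> h.py <<'E'
def go(p,d_deg,alpha_deg,stand=False):
    """slide/turn to TCP p; bottle bulb heading d. lying: tool z=-c d+s down ; standing: tool z = c down + s d"""
    a=np.radians(alpha_deg); d=np.array([np.cos(np.radians(d_deg)),np.sin(np.radians(d_deg)),0]); u=np.array([0,0,1.])
    c,s=np.cos(a),np.sin(a)
    z,x=(-c*u+s*d,-s*u-c*d) if stand else (-c*d-s*u,-s*d+c*u)
    G=np.c_[x,np.cross(z,x),z]; T=pose()
    print('TCP',T[:3,3],'slide',T[:3,:3].T@(np.asarray(p,float)-T[:3,3]),'turn',np.degrees(R.from_matrix(T[:3,:3].T@G).as_rotvec())/8)
    return G
E
python3 - <<'E'
from h import *
print(arm.read_state()['joints'])
b=np.array([478.5,228,0]); h=91.7; d=np.array([np.cos(np.radians(h)),np.sin(np.radians(h)),0])
z=-.5*d-np.array([0,0,.866]); tcp=b+2*d+[0,0,14]+9*z; print(tcp)
go(tcp-120*z,h,60)
E
```

```text
[ 0.72   0.454  0.17  -0.    -1.287  0.915]
[478.574 225.501   6.206]
TCP [595.855 310.307 252.291] slide [-120.404   17.128  142.171] turn [-3.003  2.902 11.21 ]
```

```bash
python3 - <<'E'
import re
s=open('h.py').read()
s=s.replace("z,x=(-c*u+s*d,-s*u-c*d) if stand else (-c*d-s*u,-s*d+c*u)","z,x=(-c*u+s*d,s*u+c*d) if stand else (-c*d-s*u,s*d-c*u)")
open('h.py','w').write(s)
E
python3 - <<'E'
from h import *
h=91.7; d=np.array([np.cos(np.radians(h)),np.sin(np.radians(h)),0]); z=-.5*d-np.array([0,0,.866])
G=go(np.array([478.574,225.501,6.2])-120*z,h,60)
T=pose(); v=R.from_matrix(T[:3,:3].T@G).as_rotvec(); print(v)
E
```

```text
TCP [595.855 310.307 252.291] slide [-120.404   17.128  142.177] turn [ -2.875  -2.976 -10.728]
[-0.401 -0.415 -1.498]
```

step_arm:
  motion:
    - {"slide": [-15,2,10],"dr": [-0.3,-0.31,-1.1],"jaw": 60}
    - {"slide": [-30,4,20],"dr": [-0.6,-0.62,-2.2],"jaw": 60}
    - {"slide": [-45,6,30],"dr": [-0.9,-0.93,-3.3],"jaw": 60}
    - {"slide": [-60,8,40],"dr": [-1.2,-1.24,-4.4],"jaw": 60}
    - {"slide": [-75,10,50],"dr": [-1.5,-1.55,-5.5],"jaw": 60}
    - {"slide": [-90,12,60],"dr": [-1.8,-1.86,-6.6],"jaw": 60}
    - {"slide": [-105,14,70],"dr": [-2.1,-2.17,-7.7],"jaw": 60}
    - {"slide": [-120,17,80],"dr": [-2.4,-2.48,-8.8],"jaw": 60}

```text
clock: 17.65
position: [477.0, 285.8, 172.0]
ee_rot: [0.77, 0.598, -0.156, 0.161]
contact_force: [-0.1, -0.6, 0.1]
gripper_width: 59.7
grasp_force: 0.0
```

```bash
python3 - <<'E'
from h import *
h=91.7; d=np.array([np.cos(np.radians(h)),np.sin(np.radians(h)),0]); z=-.5*d-np.array([0,0,.866])
go(np.array([478.574,225.501,6.2])-100*z,h,60); print(arm.read_state()['joints'])
E
```

```text
TCP [476.999 285.782 171.985] slide [25.353 -2.381 75.684] turn [-0.501 -0.474 -1.886]
[ 0.947  0.484 -0.149  0.223 -1.344  1.85 ]
```

step_arm:
  motion:
    - {"slide": [6,-1,20],"dr": [-0.25,-0.24,-0.94],"jaw": 60}
    - {"slide": [12,-1,40],"dr": [-0.5,-0.47,-1.89],"jaw": 60}
    - {"slide": [20,-2,60],"dr": [-0.5,-0.47,-1.89],"jaw": 60}
    - {"slide": [25,-2.4,76],"dr": [-0.5,-0.47,-1.89],"jaw": 60}
    - {"slide": [25,-2.4,76],"dr": [-0.5,-0.47,-1.89],"jaw": 60}
    - {"slide": [25,-2.4,76],"dr": [-0.5,-0.47,-1.89],"jaw": 60}
    - {"slide": [25,-2.4,76],"dr": [-0.5,-0.47,-1.89],"jaw": 60}
    - {"slide": [25,-2.4,76],"dr": [-0.5,-0.47,-1.89],"jaw": 60}

```text
clock: 18.65
position: [477.5, 275.2, 93.6]
ee_rot: [0.675, 0.692, -0.179, 0.185]
contact_force: [-0.7, -0.5, -0.3]
gripper_width: 60.1
grasp_force: 0.0
```

```bash
python3 - <<'E'
from bot import *
h=91.7; d=np.array([np.cos(np.radians(h)),np.sin(np.radians(h)),0]); z=-.5*d-np.array([0,0,.866])
go(np.array([478.574,225.501,6.2]),h,60); print(arm.read_state()['joints'])
im,c=grab('wrist'); cv2.imwrite('pics/w8.png',im)
for b in bottles(im,c,28): print(b)
s,sc=grab('scene'); cv2.imwrite('pics/s8.png',cv2.resize(s[120:280,60:260],None,fx=3,fy=3))
E
```

```text
TCP [477.497 275.203  93.576] slide [  0.358  -0.309 100.528] turn [-0.006 -0.02  -0.036]
[ 0.971  0.565 -0.293  0.324 -1.167  1.998]
```

View pics/w8.png

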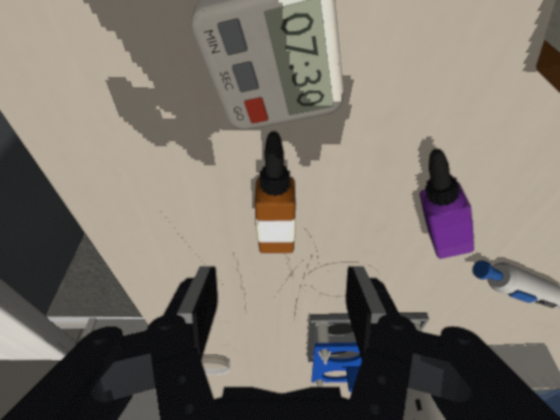

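The bottle is centred in the view: body bottom edge at (276,252), shoulder near (276,178).

```bash
python3 - <<'E'
from h import *
i=optics.camera_info('wrist'); c=(pose()@i['T_tool_cam'],i['camera_matrix'],i['k1'])
print(plane(c,[(276,246),(276,252),(276,178),(276,190)],28)); print(plane(c,[(276,252)],0))
E
```

```text
[[475.384 207.96   28.   ]
 [475.475 199.863  28.   ]
 [474.592 278.824  28.   ]
 [474.707 268.561  28.   ]]
[[475.718 157.775  -0.   ]]
```

step_arm:
  motion:
    - {"slide": [2,-1,30],"dr": [0,0,0],"jaw": 60}
    - {"slide": [2,-1,60],"dr": [0,0,0],"jaw": 60}
    - {"slide": [2,-1,80],"dr": [0,0,0],"jaw": 60}
    - {"slide": [2,-1,92],"dr": [0,0,0],"jaw": 60}
    - {"slide": [2,-1,98],"dr": [0,0,0],"jaw": 60}
    - {"slide": [2,-1,99],"dr": [0,0,0],"jaw": 60}
    - {"slide": [2,-1,99],"dr": [0,0,0],"jaw": 20}
    - {"slide": [2,-1,99],"dr": [0,0,0],"jaw": 20}

```text
clock: 19.75
position: [477.9, 228.1, 6.9]
ee_rot: [0.675, 0.692, -0.179, 0.185]
contact_force: [-1.1, -0.4, 2.1]
gripper_width: 27.3
grasp_force: 60.2
```

step_arm:
  motion:
    - {"slide": [0,0,0],"dr": [0,0,0],"jaw": 10}
    - {"slide": [0,0,0],"dr": [0,0,0],"jaw": 10}
    - {"slide": [0,0,0],"dr": [0,0,0],"jaw": 10}
    - {"slide": [0,0,0],"dr": [0,0,0],"jaw": 10}
    - {"slide": [0,0,0],"dr": [0,0,0],"jaw": 10}
    - {"slide": [0,0,0],"dr": [0,0,0],"jaw": 10}
    - {"slide": [0,0,0],"dr": [0,0,0],"jaw": 10}
    - {"slide": [0,0,0],"dr": [0,0,0],"jaw": 10}

```text
clock: 20.75
position: [478.0, 228.2, 6.8]
ee_rot: [0.675, 0.692, -0.179, 0.185]
contact_force: [-1.6, 3.9, 5.4]
gripper_width: 27.0
grasp_force: 61.2
```

```bash
python3 - <<'E'
from h import *
p=pose()[:3,3]; go(p+[0,-20,100],91.7,60); go(p+[0,-20,100],91.7,60,True)
E
```

```text
TCP [477.978 228.191   6.833] slide [-67.103  -0.297 -76.793] turn [-0.    -0.02  -0.032]
TCP [477.978 228.191   6.833] slide [-67.103  -0.297 -76.793] turn [ 0.025 11.23  -0.025]
```

step_arm:
  motion:
    - {"slide": [-14,0,-16],"dr": [0,0,0],"jaw": 10}
    - {"slide": [-34,0,-38],"dr": [0,0,0],"jaw": 10}
    - {"slide": [-54,0,-60],"dr": [0,0.8,0],"jaw": 10}
    - {"slide": [-67,0,-77],"dr": [0,1.8,0],"jaw": 10}
    - {"slide": [-67,0,-77],"dr": [0,2.9,0],"jaw": 10}
    - {"slide": [-67,0,-77],"dr": [0,4,0],"jaw": 10}
    - {"slide": [-67,0,-77],"dr": [0,5,0],"jaw": 10}
    - {"slide": [-67,0,-77],"dr": [0,6,0],"jaw": 10}

```text
clock: 21.75
position: [477.0, 207.4, 107.4]
ee_rot: [0.689, 0.707, 0.112, -0.114]
contact_force: [-0.8, -1.6, -1.5]
gripper_width: 26.7
grasp_force: 60.3
```

```bash
python3 - <<'E'
from h import *
go([478,210,107],91.7,60,True); print(arm.read_state()['joints'])
E
```

```text
TCP [477.021 207.422 107.431] slide [2.284 1.044 1.217] turn [ 0.028  5.199 -0.015]
[ 0.536  0.315 -0.347 -0.398 -0.788  2.897]
```

```bash
python3 - <<'E'
from h import *
go([515,190,107],25,60,True)
go([515,190,107],25,50,True)
E
```

```text
TCP [477.021 207.422 107.431] slide [-17.605  37.519  -5.341] turn [-5.349  4.586  6.574]
TCP [477.021 207.422 107.431] slide [-17.605  37.519  -5.341] turn [-4.716  3.485  6.957]
```

step_arm:
  motion:
    - {"slide": [-2,5,-1],"dr": [-0.6,0.5,0.75],"jaw": 10}
    - {"slide": [-4,10,-1],"dr": [-1.2,1.0,1.5],"jaw": 10}
    - {"slide": [-6,15,-2],"dr": [-1.8,1.5,2.2],"jaw": 10}
    - {"slide": [-8,20,-3],"dr": [-2.4,2.05,2.95],"jaw": 10}
    - {"slide": [-11,25,-4],"dr": [-3.0,2.55,3.7],"jaw": 10}
    - {"slide": [-14,30,-5],"dr": [-3.6,3.1,4.4],"jaw": 10}
    - {"slide": [-17,35,-5],"dr": [-4.2,3.6,5.15],"jaw": 10}
    - {"slide": [-17.6,37.5,-5.3],"dr": [-4.8,4.1,5.9],"jaw": 10}

```text
clock: 22.75
position: [521.3, 192.5, 155.5]
ee_rot: [0.865, 0.25, 0.422, -0.106]
contact_force: [0.0, -0.1, 0.7]
gripper_width: 26.7
grasp_force: 60.3
```

```bash
python3 - <<'E'
from h import *
go([515,190,107],25,60,True);print(arm.read_state()['joints'])
E
```

```text
TCP [521.349 192.478 155.464] slide [-42.125  -2.533  24.783] turn [-0.566  1.032  0.621]
[ 0.328  0.15  -0.497 -1.368 -0.161  3.097]
```

Outward tilt hits joint limits q5 and q6. I'll bring the tool vertical and yaw it, then tilt toward the −y/inward side, where the wrist has room.

```bash
python3 - <<'E'
from h import *
go([515,200,130],-20,0,True)
E
```

```text
TCP [521.349 192.478 155.464] slide [-20.668 -10.424  14.472] turn [-2.73  -6.09   6.075]
```

step_arm:
  motion:
    - {"slide": [-2,-1,1],"dr": [-0.34,-0.76,0.76],"jaw": 10}
    - {"slide": [-5,-2,3],"dr": [-0.68,-1.52,1.52],"jaw": 10}
    - {"slide": [-8,-4,5],"dr": [-1.02,-2.28,2.28],"jaw": 10}
    - {"slide": [-10,-5,7],"dr": [-1.36,-3.04,3.04],"jaw": 10}
    - {"slide": [-13,-6,9],"dr": [-1.7,-3.8,3.8],"jaw": 10}
    - {"slide": [-16,-8,11],"dr": [-2.05,-4.57,4.55],"jaw": 10}
    - {"slide": [-18,-9,13],"dr": [-2.4,-5.3,5.3],"jaw": 10}
    - {"slide": [-20.7,-10.4,14.5],"dr": [-2.73,-6.09,6.07],"jaw": 10}

```text
clock: 23.75
position: [518.4, 160.6, 127.8]
ee_rot: [0.966, 0.089, 0.212, -0.114]
contact_force: [1.1, 0.0, -1.0]
gripper_width: 27.1
grasp_force: 60.4
```

```bash
python3 - <<'E'
from h import *
go([515,200,130],-120,30,True);print(pose()[:3,:3],arm.read_state()['joints'])
E
```

```text
TCP [518.352 160.596 127.795] slide [  2.817 -38.903   6.886] turn [-8.367  1.775 14.334]
[[ 0.894  0.22   0.39 ]
 [ 0.123 -0.958  0.257]
 [ 0.431 -0.182 -0.884]] [ 0.605  0.193 -0.703  0.054 -0.189  1.099]
```

```bash
python3 - <<'E'
from h import *
go([515,200,140],-50,0,True)
E
```

```text
TCP [518.352 160.596 127.795] slide [  7.123 -40.723  -1.954] turn [-2.92  -2.187  7.407]
```

step_arm:
  motion:
    - {"slide": [1,-5,0],"dr": [-0.37,-0.28,0.93],"jaw": 10}
    - {"slide": [2,-10,0],"dr": [-0.74,-0.55,1.86],"jaw": 10}
    - {"slide": [3,-15,0],"dr": [-1.1,-0.82,2.8],"jaw": 10}
    - {"slide": [4,-20,-1],"dr": [-1.46,-1.1,3.7],"jaw": 10}
    - {"slide": [5,-26,-1],"dr": [-1.83,-1.37,4.63],"jaw": 10}
    - {"slide": [6,-32,-2],"dr": [-2.2,-1.65,5.55],"jaw": 10}
    - {"slide": [7,-41,-2],"dr": [-2.56,-1.92,6.5],"jaw": 10}
    - {"slide": [7,-41,-2],"dr": [-2.92,-2.19,7.4],"jaw": 10}

```text
clock: 24.75
position: [515.0, 201.1, 140.5]
ee_rot: [0.906, -0.422, -0.0, -0.001]
contact_force: [0.5, -0.2, -0.2]
gripper_width: 26.8
grasp_force: 60.5
```

```bash
python3 - <<'E'
from h import *
print(pose()[:3,:3],arm.read_state()['joints'])
go([515,200,140],-120,0,True)
go([515,200,140],-120,30,True)
E
```

```text
[[ 0.643 -0.766 -0.   ]
 [-0.766 -0.643  0.001]
 [-0.001 -0.001 -1.   ]] [ 0.665  0.347 -0.297 -0.001 -0.925  0.035]
TCP [515.021 201.094 140.53 ] slide [0.825 0.72  0.529] turn [-0.     0.011  8.753]
TCP [515.021 201.094 140.53 ] slide [0.825 0.72  0.529] turn [-2.289  3.278  8.542]
```

```bash
python3 - <<'E'
from h import *
go([500,130,140],-120,60,True)
E
```

```text
TCP [515.021 201.094 140.53 ] slide [44.784 57.223  0.429] turn [-4.561  6.521  7.899]
```

step_arm:
  motion:
    - {"slide": [5,7,0],"dr": [-0.5,0.7,0.86],"jaw": 10}
    - {"slide": [11,14,0],"dr": [-1.0,1.4,1.72],"jaw": 10}
    - {"slide": [17,21,0],"dr": [-1.5,2.1,2.58],"jaw": 10}
    - {"slide": [23,28,0],"dr": [-2.0,2.8,3.44],"jaw": 10}
    - {"slide": [29,36,0],"dr": [-2.5,3.5,4.3],"jaw": 10}
    - {"slide": [35,43,0],"dr": [-3.0,4.2,5.16],"jaw": 10}
    - {"slide": [40,50,0],"dr": [-3.5,5.0,6.05],"jaw": 10}
    - {"slide": [44.8,57,0],"dr": [-4.0,5.7,6.9],"jaw": 10}

```text
clock: 25.75
position: [500.5, 129.7, 140.3]
ee_rot: [-0.513, 0.731, -0.226, -0.389]
contact_force: [0.4, -0.2, -1.2]
gripper_width: 27.0
grasp_force: 60.4
```

```bash
python3 - <<'E'
from h import *
go([500,130,100],-120,60,True); print(arm.read_state()['joints'])
E
```

```text
TCP [500.548 129.725 140.311] slide [-32.326  -2.198  23.991] turn [-0.58   0.795  0.978]
[ 0.744  0.686 -0.151  0.314 -1.625 -1.224]
```

step_arm:
  motion:
    - {"slide": [-5,0,4],"dr": [-0.29,0.4,0.49],"jaw": 10}
    - {"slide": [-16,-1,12],"dr": [-0.58,0.8,0.98],"jaw": 10}
    - {"slide": [-32,-2,24],"dr": [-0.58,0.8,0.98],"jaw": 10}
    - {"slide": [-45,-2,31.5],"dr": [-0.58,0.8,0.98],"jaw": 10}
    - {"slide": [-58,-2,39],"dr": [-0.58,0.8,0.98],"jaw": 10}
    - {"slide": [-71,-2,46.5],"dr": [-0.58,0.8,0.98],"jaw": 10}
    - {"slide": [-76,-2,49],"dr": [-0.58,0.8,0.98],"jaw": 10}
    - {"slide": [-76,-2,49],"dr": [-0.58,0.8,0.98],"jaw": 10}

```text
clock: 26.75
position: [499.4, 137.8, 49.4]
ee_rot: [-0.435, 0.749, -0.25, -0.432]
contact_force: [0.3, -0.5, -0.1]
gripper_width: 27.0
grasp_force: 60.4
```

```bash
python3 - <<'E'
from h import *
go([500,130,35],-120,60,True); go([500,130,24],-120,60,True)
for n in ('scene','side'):
    im,c=grab(n); u,v=proj(c,[500,130,60])[0].astype(int); print(u,v)
    cv2.imwrite(f'pics/{n}9.png',im); 
a=cv2.imread('pics/scene9.png'); b=cv2.imread('pics/side9.png')
u,v=230,203
def cr(n):
    im=cv2.imread(f'pics/{n}9.png'); _,c=grab(n); u,v=proj(c,[500,130,60])[0].astype(int); return cv2.resize(im[v-50:v+50,u-60:u+60],(400,333),interpolation=cv2.INTER_CUBIC)
cv2.imwrite('pics/c9.png',np.hstack([cr('scene'),cr('side')]))
E
```

```text
TCP [499.397 137.771  49.394] slide [-9.21  -4.402 12.796] turn [-0.02   0.015  0.024]
TCP [499.397 137.771  49.394] slide [-18.724  -4.418  18.317] turn [-0.02   0.015  0.024]
203 195
247 195
```

View pics/c9.png

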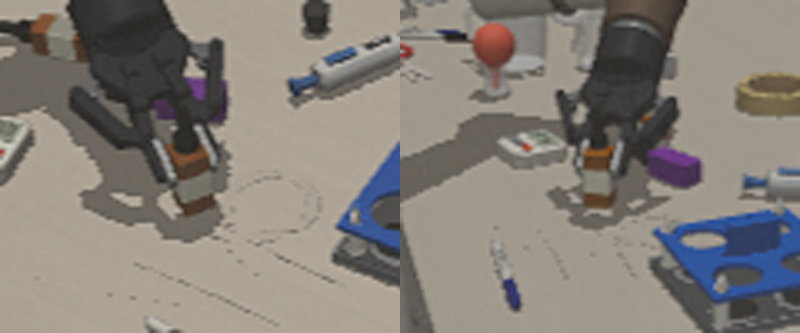

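The crops show the bottle held upright in the fingers, just above the bench. I'll lower it until contact.

step_arm:
  motion:
    - {"slide": [-4,0,2.5],"dr": [0,0,0],"jaw": 10}
    - {"slide": [-8.7,0,5],"dr": [0,0,0],"jaw": 10}
    - {"slide": [-12,0,7],"dr": [0,0,0],"jaw": 10}
    - {"slide": [-13.9,0,8],"dr": [0,0,0],"jaw": 10}
    - {"slide": [-14.7,0,8.5],"dr": [0,0,0],"jaw": 10}
    - {"slide": [-15.6,0,9],"dr": [0,0,0],"jaw": 10}
    - {"slide": [-15.6,0,9],"dr": [0,0,0],"jaw": 10}
    - {"slide": [-15.6,0,9],"dr": [0,0,0],"jaw": 10}

```text
clock: 27.95
position: [499.3, 137.7, 33.9]
ee_rot: [-0.435, 0.749, -0.251, -0.433]
contact_force: [-1.9, 1.6, 8.1]
gripper_width: 26.9
grasp_force: 61.1
```

step_arm:
  motion:
    - {"slide": [-0.4,0,0.3],"dr": [0,0,0],"jaw": 10}
    - {"slide": [-0.9,0,0.5],"dr": [0,0,0],"jaw": 10}
    - {"slide": [-1.3,0,0.8],"dr": [0,0,0],"jaw": 10}
    - {"slide": [-1.7,0,1],"dr": [0,0,0],"jaw": 10}
    - {"slide": [-2.1,0,1.2],"dr": [0,0,0],"jaw": 10}
    - {"slide": [-2.6,0,1.5],"dr": [0,0,0],"jaw": 10}
    - {"slide": [-2.6,0,1.5],"dr": [0,0,0],"jaw": 10}
    - {"slide": [-2.6,0,1.5],"dr": [0,0,0],"jaw": 10}

```text
clock: 28.95
position: [499.3, 137.7, 33.8]
ee_rot: [-0.434, 0.748, -0.252, -0.434]
contact_force: [-2.2, 3.8, 16.8]
gripper_width: 26.9
grasp_force: 61.8
```

step_arm:
  motion:
    - {"slide": [2,0,-1.1],"dr": [0,0,0],"jaw": 10}
    - {"slide": [2,0,-1.1],"dr": [0,0,0],"jaw": 34}
    - {"slide": [2,0,-1.1],"dr": [0,0,0],"jaw": 50}
    - {"slide": [2,0,-1.1],"dr": [0,0,0],"jaw": 50}
    - {"slide": [2,0,-15],"dr": [0,0,0],"jaw": 50}
    - {"slide": [2,0,-45],"dr": [0,0,0],"jaw": 50}
    - {"slide": [2,0,-90],"dr": [0,0,0],"jaw": 60}
    - {"slide": [2,0,-130],"dr": [0,0,0],"jaw": 60}

```text
clock: 29.95
position: [555.8, 236.1, 96.8]
ee_rot: [-0.435, 0.75, -0.25, -0.431]
contact_force: [0.2, 0.1, -0.1]
gripper_width: 59.8
grasp_force: 0.0
```

```bash
python3 - <<'E'
from h import *
# TCP at grasp ~ (499.3,137.7), standing axis = TCP - 7*d
d=np.array([np.cos(np.radians(-120)),np.sin(np.radians(-120))]); ax=np.array([499.3,137.7])-7*d; print('axis',ax)
go([*ax,200],-120,0,True); print(arm.read_state()['joints'])
E
```

```text
axis [502.8   143.762]
TCP [555.85  236.071  96.837] slide [142.73    0.328  40.071] turn [-0.011 -7.472  0.031]
[ 0.781  0.953  0.256  0.245 -1.892 -1.353]
```

step_arm:
  motion:
    - {"slide": [40,0,-10],"dr": [0,-0.6,0],"jaw": 60}
    - {"slide": [75,0,-12],"dr": [0,-1.5,0],"jaw": 60}
    - {"slide": [95,0,-5],"dr": [0,-2.5,0],"jaw": 60}
    - {"slide": [110,0,5],"dr": [0,-3.5,0],"jaw": 60}
    - {"slide": [120,0,15],"dr": [0,-4.5,0],"jaw": 60}
    - {"slide": [130,0,25],"dr": [0,-5.5,0],"jaw": 60}
    - {"slide": [137,0,33],"dr": [0,-6.5,0],"jaw": 60}
    - {"slide": [142.7,0,40],"dr": [0,-7.47,0],"jaw": 60}

```text
clock: 30.95
position: [502.6, 142.3, 200.4]
ee_rot: [-0.502, 0.865, 0.001, 0.002]
contact_force: [-0.4, 0.2, 0.0]
gripper_width: 60.1
grasp_force: 0.0
```

step_arm:
  motion:
    - {"slide": [0,0,0],"dr": [0,0,0],"jaw": 60}
    - {"slide": [0,0,0],"dr": [0,0,0],"jaw": 60}
    - {"slide": [0,0,0],"dr": [0,0,0],"jaw": 60}
    - {"slide": [0,0,0],"dr": [0,0,0],"jaw": 60}
    - {"slide": [0,0,0],"dr": [0,0,0],"jaw": 60}
    - {"slide": [0,0,0],"dr": [0,0,0],"jaw": 60}
    - {"slide": [0,0,0],"dr": [0,0,0],"jaw": 60}
    - {"slide": [0,0,0],"dr": [0,0,0],"jaw": 60}

```text
clock: 31.95
position: [502.2, 142.1, 198.9]
ee_rot: [-0.502, 0.865, 0.0, -0.001]
contact_force: [0.1, 0.2, -0.7]
gripper_width: 59.8
grasp_force: 0.0
```

```bash
python3 - <<'E'
from h import *
im,c=grab('wrist'); T=pose(); cv2.imwrite('pics/w10.png',im); print(T[:3,3])
H,S,V=cv2.split(cv2.cvtColor(im,cv2.COLOR_BGR2HSV)); m=((H<20)&(S>110)&(V>40))
tl=lambda w:(w-T[:3,3])@T[:3,:3]
for st,ce,p in blobs(m,100):
    print('amber',st,ce,tl(plane(c,ce,60)),cv2.minAreaRect(plane(c,p,60)[:,:2].astype(np.float32)))
for st,ce,p in blobs(V<45,150):
    if 150<ce[0]<420 and ce[1]<330: print('black',st,ce,'z106',tl(plane(c,ce,106)),'z76',tl(plane(c,ce,76)))
go([502.8,143.8,200],-120,0,True)
E
```

```text
[502.19  142.079 198.951]
amber [267 177  31  33 578] [281.517 189.33 ] [[  4.197  -0.671 138.957]] ((501.95361328125, 141.25173950195312), (29.10601234436035, 25.715269088745117), 59.30645751953125)
black [271 188  22  29 449] [281.477 201.082] z106 [[ 8.474 -0.712 92.963]] z76 [[ -1.255  -0.721 122.949]]
black [260 294  32  24 311] [274.492 306.74 ] z106 [[-82.074  -6.575  92.823]] z76 [[-103.383   -7.334  122.791]]
TCP [502.19  142.079 198.951] slide [-1.795  0.327 -1.051] turn [ 0.009 -0.011  0.027]
```

View pics/w10.png

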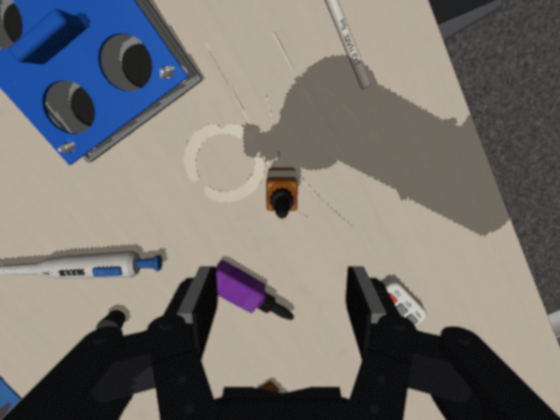

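The view shows the bottle standing upright, with its top face spanning columns 267–298 and rows ~177–210. The bulb tip is at (282,206).

```bash
python3 - <<'E'
from h import *
i=optics.camera_info('wrist'); T=pose(); c=(T@i['T_tool_cam'],i['camera_matrix'],i['k1'])
tl=lambda w:(w-T[:3,3])@T[:3,:3]
print(tl(plane(c,[(267,210),(298,210)],60)), 'bulb tip',tl(plane(c,[(282,206),(282,212)],106)))
go([502,142.5,39],-120,0,True)
E
```

```text
[[-14.71  -13.488 138.913]
 [-14.773  13.8   138.947]] bulb tip [[ 4.642 -0.339 92.958]
 [-0.03  -0.345 92.951]]
TCP [502.19  142.079 198.951] slide [ -0.506   0.173 159.951] turn [ 0.009 -0.011  0.027]
```

step_arm:
  motion:
    - {"slide": [-0.5,0,30],"dr": [0,0,0],"jaw": 55}
    - {"slide": [-0.5,0,70],"dr": [0,0,0],"jaw": 55}
    - {"slide": [-0.5,0,110],"dr": [0,0,0],"jaw": 55}
    - {"slide": [-0.5,0,140],"dr": [0,0,0],"jaw": 55}
    - {"slide": [-0.5,0,155],"dr": [0,0,0],"jaw": 55}
    - {"slide": [-0.5,0,160.5],"dr": [0,0,0],"jaw": 55}
    - {"slide": [-0.5,0,160.5],"dr": [0,0,0],"jaw": 40}
    - {"slide": [-0.5,0,160.5],"dr": [0,0,0],"jaw": 20}

```text
clock: 33.0
position: [503.0, 142.9, 39.7]
ee_rot: [-0.502, 0.865, 0.0, 0.0]
contact_force: [1.3, -0.3, -0.0]
gripper_width: 26.8
grasp_force: 59.0
```

step_arm:
  motion:
    - {"slide": [0,0,0],"dr": [0,0,0],"jaw": 10}
    - {"slide": [0,0,0],"dr": [0,0,0],"jaw": 10}
    - {"slide": [0,0,0],"dr": [0,0,0],"jaw": 10}
    - {"slide": [0,0,0],"dr": [0,0,0],"jaw": 10}
    - {"slide": [0,0,-20],"dr": [0,0,0],"jaw": 10}
    - {"slide": [0,0,-50],"dr": [0,0,0],"jaw": 10}
    - {"slide": [0,0,-90],"dr": [0,0,0],"jaw": 10}
    - {"slide": [0,0,-100],"dr": [0,0,0],"jaw": 10}

```text
clock: 34.0
position: [503.4, 143.1, 140.9]
ee_rot: [-0.502, 0.865, 0.0, 0.001]
contact_force: [0.4, -0.1, -0.7]
gripper_width: 26.7
grasp_force: 59.2
```

```bash
python3 - <<'E'
from h import *
y=np.radians(3.63); M=np.array([[np.cos(y),-np.sin(y)],[np.sin(y),np.cos(y)]])
for l in [(-32,-40),(-32,40),(32,-40),(32,40)]: print(l,np.array([596.0,-51.4])+M@l)
p=np.array([596.0,-51.4])+M@[32,-40]
go([*p,140],-86.4,0,True); print(arm.read_state()['joints'])
E
```

```text
(-32, -40) [566.597 -93.346]
(-32, 40) [561.532 -13.506]
(32, -40) [630.468 -89.294]
(32, 40) [625.403  -9.454]
TCP [503.366 143.122 140.859] slide [ 138.624 -225.733    0.717] turn [-0.013  0.017 -4.172]
[ 0.587  0.3   -0.37  -0.    -0.898 -1.107]
```

step_arm:
  motion:
    - {"slide": [18,-30,0],"dr": [0,0,-0.6],"jaw": 10}
    - {"slide": [38,-62,0],"dr": [0,0,-1.2],"jaw": 10}
    - {"slide": [58,-94,0],"dr": [0,0,-1.8],"jaw": 10}
    - {"slide": [78,-126,0],"dr": [0,0,-2.4],"jaw": 10}
    - {"slide": [98,-158,0],"dr": [0,0,-3],"jaw": 10}
    - {"slide": [117,-190,0],"dr": [0,0,-3.6],"jaw": 10}
    - {"slide": [133,-217,0],"dr": [0,0,-4.17],"jaw": 10}
    - {"slide": [138.6,-225.7,0.7],"dr": [0,0,-4.17],"jaw": 10}

```text
clock: 35.0
position: [629.0, -91.4, 135.9]
ee_rot: [0.728, -0.686, -0.001, 0.002]
contact_force: [-0.6, 0.5, -0.4]
gripper_width: 26.6
grasp_force: 59.2
```

step_arm:
  motion:
    - {"slide": [0,0,8],"dr": [0,0,0],"jaw": 10}
    - {"slide": [0,0,16],"dr": [0,0,0],"jaw": 10}
    - {"slide": [0,0,24],"dr": [0,0,0],"jaw": 10}
    - {"slide": [0,0,32],"dr": [0,0,0],"jaw": 10}
    - {"slide": [0,0,40],"dr": [0,0,0],"jaw": 10}
    - {"slide": [0,0,45],"dr": [0,0,0],"jaw": 10}
    - {"slide": [0,0,45],"dr": [0,0,0],"jaw": 10}
    - {"slide": [0,0,45],"dr": [0,0,0],"jaw": 10}

```text
clock: 36.0
position: [629.5, -90.0, 92.9]
ee_rot: [0.729, -0.685, -0.0, 0.001]
contact_force: [0.7, 0.4, -0.8]
gripper_width: 26.6
grasp_force: 59.2
```

```bash
python3 - <<'E'
from h import *
im,c=grab('wrist'); T=pose(); cv2.imwrite('pics/w11.png',im)
go([630.5,-89.3,95],-86.4,0,True)
H,S,V=cv2.split(cv2.cvtColor(im,cv2.COLOR_BGR2HSV))
tl=lambda w:(w-T[:3,3])@T[:3,:3]
for st,ce,p in blobs((H<20)&(S>110)&(V>40),100): print('amber',st,ce)
b=((H>100)&(H<130)&(S>120)).astype(np.uint8)
for q in cv2.findContours(b,cv2.RETR_CCOMP,cv2.CHAIN_APPROX_NONE)[0]:
    if cv2.contourArea(q)>150: print(cv2.contourArea(q),cv2.boundingRect(q))
cv2.imwrite('pics/w11c.png',cv2.resize(im[90:390,100:460],(720,600)))
E
```

```text
TCP [629.583 -90.004  93.005] slide [-0.644 -0.957 -1.997] turn [ 0.008 -0.005 -0.003]
amber [258 224  49  10 448] [282.48  228.683]
amber [ 248  257   67   72 2942] [281.413 282.838]
760.0 (295, 326, 30, 51)
479.5 (237, 325, 29, 52)
19511.5 (222, 176, 225, 153)
3285.5 (347, 200, 70, 63)
346.0 (230, 188, 26, 23)
381.0 (415, 187, 28, 24)
```

View pics/w11c.png

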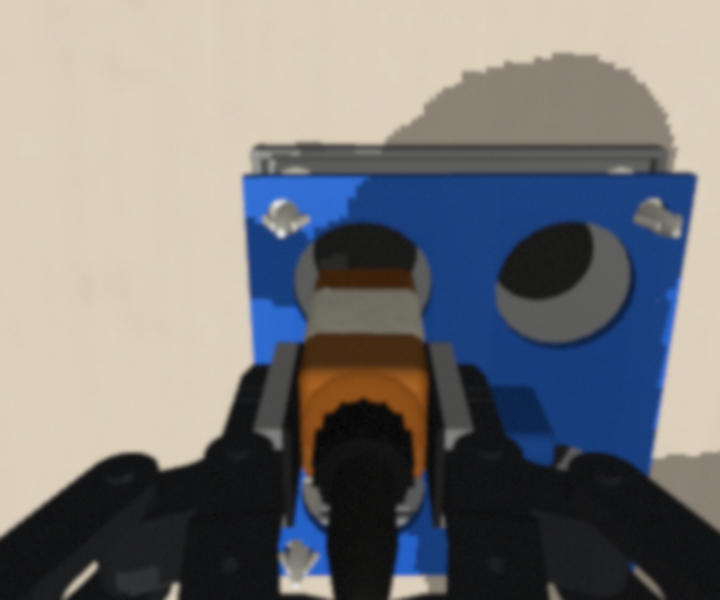

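The view shows the bottle centred laterally over the opening, with its lower edge at image row ~224 and the opening's far edge at row ~201. Next I'll check the fore-aft offset.

```bash
python3 - <<'E'
from h import *
i=optics.camera_info('wrist'); T=pose(); c=(T@i['T_tool_cam'],i['camera_matrix'],i['k1'])
tl=lambda w:(w-T[:3,3])@T[:3,:3]
im=cv2.imread('pics/w11.png'); H,S,V=cv2.split(cv2.cvtColor(im,cv2.COLOR_BGR2HSV))
b=((H>100)&(H<130)&(S>120)); col=b[150:260,281]; print('blue rows',np.where(col)[0].min()+150,np.where(col)[0].max()+150)
r=np.where(col)[0].max()+151
am=(H<20)&(S>110)&(V>40); print('amber top row',np.where(am[215:240,281])[0].min()+215)
for zb in (52,54,56): print(zb,tl(plane(c,[(258,224),(307,224)],zb)))
print('open edge',tl(plane(c,[(281,r)],39)), 'sides',tl(plane(c,[(247.5,230),(315,230)],39)))
E
```

```text
blue rows 177 201
amber top row 224
52 [[ 11.744 -14.335  40.997]
 [ 11.683  14.142  41.029]]
54 [[ 12.545 -14.184  38.997]
 [ 12.484  13.981  39.029]]
56 [[ 13.346 -14.033  36.998]
 [ 13.286  13.82   37.029]]
open edge [[20.911 -0.967 54.018]] sides [[  2.508 -21.992  53.982]
 [  2.417  20.29   54.029]]
```

step_arm:
  motion:
    - {"slide": [0,-0.9,4],"dr": [0,0,0],"jaw": 10}
    - {"slide": [0,-0.9,10],"dr": [0,0,0],"jaw": 10}
    - {"slide": [0,-0.9,16],"dr": [0,0,0],"jaw": 10}
    - {"slide": [0,-0.9,22],"dr": [0,0,0],"jaw": 10}
    - {"slide": [0,-0.9,28],"dr": [0,0,0],"jaw": 10}
    - {"slide": [0,-0.9,34],"dr": [0,0,0],"jaw": 10}
    - {"slide": [0,-0.9,40],"dr": [0,0,0],"jaw": 10}
    - {"slide": [0,-0.9,44],"dr": [0,0,0],"jaw": 10}

```text
clock: 37.05
position: [629.9, -89.9, 48.1]
ee_rot: [0.729, -0.685, -0.001, 0.001]
contact_force: [0.6, 0.8, 0.1]
gripper_width: 27.0
grasp_force: 59.2
```

step_arm:
  motion:
    - {"slide": [0,0,0],"dr": [0,0,0],"jaw": 10}
    - {"slide": [0,0,1],"dr": [0,0,0],"jaw": 10}
    - {"slide": [0,0,2],"dr": [0,0,0],"jaw": 10}
    - {"slide": [0,0,3],"dr": [0,0,0],"jaw": 10}
    - {"slide": [0,0,4],"dr": [0,0,0],"jaw": 10}
    - {"slide": [0,0,4],"dr": [0,0,0],"jaw": 10}
    - {"slide": [0,0,4],"dr": [0,0,0],"jaw": 10}
    - {"slide": [0,0,4],"dr": [0,0,0],"jaw": 10}

```text
clock: 38.05
position: [630.1, -90.0, 44.7]
ee_rot: [0.729, -0.685, -0.0, 0.001]
contact_force: [-0.3, 0.3, 0.1]
gripper_width: 26.7
grasp_force: 59.3
```

step_arm:
  motion:
    - {"slide": [0,0,1],"dr": [0,0,0],"jaw": 10}
    - {"slide": [0,0,1],"dr": [0,0,0],"jaw": 10}
    - {"slide": [0,0,1],"dr": [0,0,0],"jaw": 35}
    - {"slide": [0,0,1],"dr": [0,0,0],"jaw": 42}
    - {"slide": [0,0,1],"dr": [0,0,0],"jaw": 42}
    - {"slide": [0,0,-15],"dr": [0,0,0],"jaw": 42}
    - {"slide": [0,0,-60],"dr": [0,0,0],"jaw": 42}
    - {"slide": [0,0,-115],"dr": [0,0,0],"jaw": 60}

```text
clock: 39.05
position: [629.8, -89.9, 160.9]
ee_rot: [0.729, -0.685, -0.001, 0.002]
contact_force: [0.7, -0.5, 1.2]
gripper_width: 58.7
grasp_force: 0.0
```

```bash
python3 - <<'E'
from h import *
im,c=grab('wrist'); T=pose(); print(T[:3,3])
H,S,V=cv2.split(cv2.cvtColor(im,cv2.COLOR_BGR2HSV))
for st,ce,p in blobs((H<20)&(S>110)&(V>40),100):
    w=plane(c,p,65)[:,:2].astype(np.float32); print('amber',st,cv2.minAreaRect(w))
go([560,310,262],-86.4,0,True)
s,sc=grab('scene'); H,S,V=cv2.split(cv2.cvtColor(s,cv2.COLOR_BGR2HSV))
for st,ce,p in blobs((H<18)&(S>120)&(V<190),15): print('amber',st,ce)
cv2.imwrite('pics/s11.png',s)
E
```

```text
[634.867 -90.544 171.229]
amber [263 189  38  38 848] ((630.472412109375, -92.58973693847656), (27.427433013916016, 29.10015106201172), 3.4018304347991943)
TCP [634.867 -90.544 171.229] slide [-404.187   47.587  -92.996] turn [-0.097 -0.028  0.013]
amber [223  86  11   9  75] [227.773  90.213]
amber [260  89   6   6  31] [262.452  91.419]
amber [ 66 137  16  18 213] [ 72.634 144.498]
amber [153 138   8   6  23] [156.391 140.783]
amber [166 142   7   5  26] [169.231 144.115]
amber [  0 152  11   9  49] [  5.02 155.98]
amber [295 194  12  11  59] [300.153 198.593]
amber [534 267   8   4  15] [537.733 268.4  ]
```

```bash
python3 - <<'E'
from h import *
go([650,340,260],0,0,True)
E
```

```text
TCP [634.86  -90.174 168.816] slide [-428.095  -43.881  -91.665] turn [ -0.068  -0.092 -10.792]
```

step_arm:
  motion:
    - {"slide": [-10,0,-60],"dr": [0,0,-1],"jaw": 85}
    - {"slide": [-60,-5,-91],"dr": [0,0,-2.2],"jaw": 85}
    - {"slide": [-115,-10,-91],"dr": [0,0,-3.4],"jaw": 85}
    - {"slide": [-170,-17,-91],"dr": [0,0,-4.6],"jaw": 85}
    - {"slide": [-225,-23,-91],"dr": [0,0,-5.9],"jaw": 85}
    - {"slide": [-280,-29,-91],"dr": [0,0,-7.2],"jaw": 85}
    - {"slide": [-335,-35,-91],"dr": [0,0,-8.5],"jaw": 85}
    - {"slide": [-390,-40,-91],"dr": [0,0,-9.8],"jaw": 85}

```text
clock: 40.15
position: [646.0, 303.7, 251.6]
ee_rot: [0.998, -0.067, -0.0, -0.0]
contact_force: [0.4, -0.1, -0.5]
gripper_width: 84.8
grasp_force: 0.0
```

step_arm:
  motion:
    - {"slide": [-40,2,0],"dr": [0,0,-0.9],"jaw": 85}
    - {"slide": [-40,2,0],"dr": [0,0,-0.9],"jaw": 85}
    - {"slide": [-40,2,0],"dr": [0,0,-0.9],"jaw": 85}
    - {"slide": [-40,2,0],"dr": [0,0,-0.9],"jaw": 85}
    - {"slide": [-40,2,0],"dr": [0,0,-0.9],"jaw": 85}
    - {"slide": [-40,2,0],"dr": [0,0,-0.9],"jaw": 85}
    - {"slide": [-40,2,0],"dr": [0,0,-0.9],"jaw": 85}
    - {"slide": [-40,2,0],"dr": [0,0,-0.9],"jaw": 85}

```text
clock: 41.15
position: [606.3, 305.5, 250.3]
ee_rot: [1.0, -0.007, -0.001, 0.0]
contact_force: [0.7, 0.3, 1.2]
gripper_width: 84.9
grasp_force: 0.0
```

```bash
python3 - <<'E'
from bot import *
im,c=grab('wrist'); T=pose(); print(T[:3,3],np.degrees(np.arctan2(T[1,0],T[0,0])),'cam',c[0][:3,3])
for b in bottles(im,c,28): print(b)
H,S,V=cv2.split(cv2.cvtColor(im,cv2.COLOR_BGR2HSV))
for st,ce,p in blobs((H<20)&(S>110)&(V>40),80): print(st,ce,plane(c,ce,28))
for st,ce,p in blobs((V<60),60):
    if ce[1]<250 : print('blk',st,ce,plane(c,ce,14))
cv2.imwrite('pics/w12.png',im)
E
```

```text
[606.208 305.542 250.344] -0.8257953493829814 cam [691.614 304.064 391.691]
(array([172.968, 129.297]), array([214.836, 122.937]), ((657.2850341796875, 396.2527770996094), (26.91277313232422, 64.80413818359375), 7.490863800048828))
[204 110  22  28 475] [214.836 122.937] [[660.526 373.964  28.   ]]
[164 116  20  27 404] [172.968 129.297] [[654.683 418.472  28.   ]]
[  13  274   59   49 2250] [ 42.544 298.001] [[451.505 605.102  28.   ]]
blk [177   0  31  28 129] [195.341  13.752] [[763.534 387.102  14.   ]]
blk [380   1  29  30 639] [394.836  16.376] [[757.938 191.133  14.   ]]
blk [ 24  73  30  51 775] [38.712 98.014] [[687.342 559.858  14.   ]]
blk [509 116  22 116 412] [519.799 171.568] [[599.501  35.14   14.   ]]
blk [517 121  37 114 517] [539.977 177.427] [[592.243  11.006  14.   ]]
blk [130 122  38  18 384] [151.049 132.227] [[650.474 447.185  14.   ]]
blk [328 148  44  24 126] [348.762 159.111] [[617.289 229.173  14.   ]]
blk [296 176  36  24 397] [314.887 188.469] [[583.624 266.723  14.   ]]
```

```bash
python3 - <<'E'
from h import *
h=97.5; d=np.array([np.cos(np.radians(h)),np.sin(np.radians(h)),0]); z=-.5*d-np.array([0,0,.866])
p=np.array([657,400,7.]); go(p-120*z,h,60); print(p-120*z, arm.read_state()['joints'])
E
```

```text
TCP [606.208 305.542 250.344] slide [  41.009 -154.66   139.22 ] turn [ -3.217  -2.759 -11.975]
[649.168 459.487 110.92 ] [ 0.704  0.468  0.189 -0.001 -1.293  0.852]
```

step_arm:
  motion:
    - {"slide": [5,-18,5],"dr": [-0.32,-0.28,-1.2],"jaw": 60}
    - {"slide": [10,-36,10],"dr": [-0.64,-0.55,-2.4],"jaw": 60}
    - {"slide": [15,-54,20],"dr": [-0.97,-0.83,-3.6],"jaw": 60}
    - {"slide": [20,-72,30],"dr": [-1.3,-1.1,-4.8],"jaw": 60}
    - {"slide": [25,-90,45],"dr": [-1.6,-1.38,-6.0],"jaw": 60}
    - {"slide": [30,-110,60],"dr": [-1.93,-1.66,-7.2],"jaw": 60}
    - {"slide": [35,-130,75],"dr": [-2.25,-1.93,-8.4],"jaw": 60}
    - {"slide": [41,-154,90],"dr": [-2.6,-2.2,-9.6],"jaw": 60}

```text
clock: 42.2
position: [649.6, 459.4, 159.6]
ee_rot: [0.76, 0.612, -0.144, 0.166]
contact_force: [0.1, -0.0, 0.0]
gripper_width: 59.7
grasp_force: 0.0
```

```bash
python3 - <<'E'
from h import *
h=97.5; d=np.array([np.cos(np.radians(h)),np.sin(np.radians(h)),0]); z=-.5*d-np.array([0,0,.866])
p=np.array([657,400,7.]); go(p-100*z,h,60); print(arm.read_state()['joints'])
E
```

```text
TCP [649.6   459.426 159.624] slide [19.305 -2.25  63.869] turn [-0.608 -0.53  -2.343]
[ 0.908  0.916  0.641  0.255 -1.659  1.994]
```

step_arm:
  motion:
    - {"slide": [5,-1,16],"dr": [-0.3,-0.26,-1.17],"jaw": 60}
    - {"slide": [10,-1,32],"dr": [-0.6,-0.53,-2.34],"jaw": 60}
    - {"slide": [15,-2,48],"dr": [-0.6,-0.53,-2.34],"jaw": 60}
    - {"slide": [19.3,-2.3,64],"dr": [-0.6,-0.53,-2.34],"jaw": 60}
    - {"slide": [19.3,-2.3,64],"dr": [-0.6,-0.53,-2.34],"jaw": 60}
    - {"slide": [19.3,-2.3,64],"dr": [-0.6,-0.53,-2.34],"jaw": 60}
    - {"slide": [19.3,-2.3,64],"dr": [-0.6,-0.53,-2.34],"jaw": 60}
    - {"slide": [19.3,-2.3,64],"dr": [-0.6,-0.53,-2.34],"jaw": 60}

```text
clock: 43.2
position: [650.3, 449.3, 94.9]
ee_rot: [0.64, 0.724, -0.17, 0.194]
contact_force: [-0.2, 0.3, -0.0]
gripper_width: 59.9
grasp_force: 0.0
```

```bash
python3 - <<'E'
from bot import *
h=97.5; go([657,400,7],h,60); print(arm.read_state()['joints'])
im,c=grab('wrist'); T=pose(); cv2.imwrite('pics/w13.png',im)
H,S,V=cv2.split(cv2.cvtColor(im,cv2.COLOR_BGR2HSV))
for st,ce,p in blobs((H<20)&(S>110)&(V>40),80): print('amber',st,ce)
for st,ce,p in blobs((S<60)&(V>170),150): 
    if 200<ce[0]<360 and ce[1]>150: print('white',st,ce)
E
```

```text
TCP [650.338 449.316  94.873] slide [  0.575   0.31  100.984] turn [-0.01  -0.019 -0.045]
[ 0.93   0.935  0.463  0.354 -1.494  2.237]
amber [ 260  179   40   41 1159] [279.255 204.153]
amber [263 243  35  10 332] [280.102 247.355]
amber [ 37 258  18  10 109] [ 45.651 262.064]
amber [543 399  17  16 155] [552.916 405.   ]
white [     0      0    560    391 125821] [266.533 170.06 ]
```

step_arm:
  motion:
    - {"slide": [0.5,0,30],"dr": [0,0,0],"jaw": 60}
    - {"slide": [0.5,0,60],"dr": [0,0,0],"jaw": 60}
    - {"slide": [0.5,0,80],"dr": [0,0,0],"jaw": 60}
    - {"slide": [0.5,0,92],"dr": [0,0,0],"jaw": 60}
    - {"slide": [0.5,0,99],"dr": [0,0,0],"jaw": 60}
    - {"slide": [0.5,0,100.5],"dr": [0,0,0],"jaw": 60}
    - {"slide": [0.5,0,100.5],"dr": [0,0,0],"jaw": 20}
    - {"slide": [0.5,0,100.5],"dr": [0,0,0],"jaw": 10}

```text
clock: 44.25
position: [656.6, 400.7, 7.8]
ee_rot: [0.639, 0.725, -0.17, 0.194]
contact_force: [-0.3, -0.9, 1.7]
gripper_width: 27.1
grasp_force: 61.1
```

step_arm:
  motion:
    - {"slide": [0,0,0],"dr": [0,0,0],"jaw": 10}
    - {"slide": [0,0,0],"dr": [0,0,0],"jaw": 10}
    - {"slide": [-14,0,-16],"dr": [0,0,0],"jaw": 10}
    - {"slide": [-34,0,-38],"dr": [0,0,0],"jaw": 10}
    - {"slide": [-54,0,-60],"dr": [0,0.8,0],"jaw": 10}
    - {"slide": [-70,0,-85],"dr": [0,1.8,0],"jaw": 10}
    - {"slide": [-85,0,-105],"dr": [0,2.8,0],"jaw": 10}
    - {"slide": [-95,0,-115],"dr": [0,3.75,0],"jaw": 10}

```text
clock: 45.25
position: [660.3, 374.8, 159.4]
ee_rot: [0.661, 0.75, 0.005, -0.001]
contact_force: [0.1, -0.3, -0.8]
gripper_width: 27.3
grasp_force: 61.2
```

```bash
python3 - <<'E'
from h import *
print(pose()[:3,:3],arm.read_state()['joints'])
go([580,270,160],5,0,True)
E
```

```text
[[-0.125  0.992  0.006]
 [ 0.992  0.125  0.01 ]
 [ 0.009  0.007 -1.   ]] [ 0.727  0.658  0.294 -0.004 -1.197  2.541]
TCP [660.311 374.808 159.448] slide [-93.926 -92.784  -1.996] turn [-0.014 -0.087 11.523]
```

step_arm:
  motion:
    - {"slide": [-12,-12,0],"dr": [0,0,1.3],"jaw": 10}
    - {"slide": [-24,-24,0],"dr": [0,0,2.6],"jaw": 10}
    - {"slide": [-36,-36,0],"dr": [0,0,3.9],"jaw": 10}
    - {"slide": [-48,-48,0],"dr": [0,0,5.2],"jaw": 10}
    - {"slide": [-60,-60,0],"dr": [0,0,6.5],"jaw": 10}
    - {"slide": [-72,-72,0],"dr": [0,0,7.8],"jaw": 10}
    - {"slide": [-84,-84,0],"dr": [0,0,9.1],"jaw": 10}
    - {"slide": [-94,-93,0],"dr": [0,0,10.4],"jaw": 10}

```text
clock: 46.25
position: [578.6, 269.0, 156.1]
ee_rot: [0.993, 0.118, 0.001, -0.001]
contact_force: [0.6, 0.2, -1.2]
gripper_width: 27.2
grasp_force: 61.2
```

```bash
python3 - <<'E'
from h import *
print(arm.read_state()['gripper_width'])
go([515,180,140],-65,0,True)
E
```

```text
27.178393733484594
TCP [578.621 268.985 156.066] slide [-82.826  71.551  15.631] turn [-0.03  -0.008  9.826]
```

step_arm:
  motion:
    - {"slide": [-10,9,2],"dr": [0,0,1.25],"jaw": 10}
    - {"slide": [-20,18,4],"dr": [0,0,2.5],"jaw": 10}
    - {"slide": [-31,27,6],"dr": [0,0,3.75],"jaw": 10}
    - {"slide": [-42,36,8],"dr": [0,0,5],"jaw": 10}
    - {"slide": [-52,45,10],"dr": [0,0,6.2],"jaw": 10}
    - {"slide": [-62,54,12],"dr": [0,0,7.4],"jaw": 10}
    - {"slide": [-72,63,14],"dr": [0,0,8.6],"jaw": 10}
    - {"slide": [-83,71.5,15.6],"dr": [0,0,9.8],"jaw": 10}

```text
clock: 47.25
position: [515.6, 179.9, 139.9]
ee_rot: [0.845, -0.536, 0.0, -0.002]
contact_force: [0.6, 0.1, -0.5]
gripper_width: 27.3
grasp_force: 61.2
```

```bash
python3 - <<'E'
from h import *
print(arm.read_state()['gripper_width'])
go([500,138,130],-120,60,True)
E
```

```text
27.302879969561207
TCP [515.568 179.904 139.925] slide [31.281 31.989  9.749] turn [-3.625  6.913  6.234]
```

step_arm:
  motion:
    - {"slide": [4,4,1],"dr": [-0.45,0.86,0.78],"jaw": 10}
    - {"slide": [8,8,2],"dr": [-0.9,1.72,1.56],"jaw": 10}
    - {"slide": [12,12,3],"dr": [-1.35,2.58,2.34],"jaw": 10}
    - {"slide": [16,16,5],"dr": [-1.8,3.45,3.1],"jaw": 10}
    - {"slide": [20,20,6],"dr": [-2.26,4.3,3.9],"jaw": 10}
    - {"slide": [24,24,7],"dr": [-2.7,5.2,4.68],"jaw": 10}
    - {"slide": [28,28,8],"dr": [-3.17,6.05,5.45],"jaw": 10}
    - {"slide": [31,32,10],"dr": [-3.62,6.91,6.23],"jaw": 10}

```text
clock: 48.25
position: [500.7, 139.3, 129.7]
ee_rot: [-0.434, 0.749, -0.252, -0.433]
contact_force: [-0.4, 0.3, -0.2]
gripper_width: 27.0
grasp_force: 61.2
```

```bash
python3 - <<'E'
from h import *
print(arm.read_state()['gripper_width'])
go([500,138,50],-120,60,True)
E
```

```text
26.99124474839056
TCP [500.654 139.269 129.739] slide [-68.43    0.099  40.958] turn [-0.029 -0.015 -0.   ]
```

step_arm:
  motion:
    - {"slide": [-15,0,9],"dr": [0,0,0],"jaw": 10}
    - {"slide": [-35,0,21],"dr": [0,0,0],"jaw": 10}
    - {"slide": [-55,0,33],"dr": [0,0,0],"jaw": 10}
    - {"slide": [-68.4,0,41],"dr": [0,0,0],"jaw": 10}
    - {"slide": [-74,0,44.3],"dr": [0,0,0],"jaw": 10}
    - {"slide": [-78,0,46.5],"dr": [0,0,0],"jaw": 10}
    - {"slide": [-80,0,47.7],"dr": [0,0,0],"jaw": 10}
    - {"slide": [-80,0,47.7],"dr": [0,0,0],"jaw": 10}

```text
clock: 49.25
position: [499.3, 137.9, 34.8]
ee_rot: [-0.435, 0.748, -0.251, -0.433]
contact_force: [0.0, -0.6, -0.2]
gripper_width: 26.8
grasp_force: 61.3
```

step_arm:
  motion:
    - {"slide": [-0.6,0,0.3],"dr": [0,0,0],"jaw": 10}
    - {"slide": [-1.2,0,0.7],"dr": [0,0,0],"jaw": 10}
    - {"slide": [-1.8,0,1.0],"dr": [0,0,0],"jaw": 10}
    - {"slide": [-2.4,0,1.4],"dr": [0,0,0],"jaw": 10}
    - {"slide": [-3,0,1.7],"dr": [0,0,0],"jaw": 10}
    - {"slide": [-3.5,0,2],"dr": [0,0,0],"jaw": 10}
    - {"slide": [-3.5,0,2],"dr": [0,0,0],"jaw": 10}
    - {"slide": [-3.5,0,2],"dr": [0,0,0],"jaw": 10}

```text
clock: 50.25
position: [499.4, 137.9, 33.7]
ee_rot: [-0.435, 0.747, -0.253, -0.434]
contact_force: [-1.4, 2.6, 11.3]
gripper_width: 27.3
grasp_force: 62.3
```

Contact at the same height as before. Same release, retreat and return to vertical.

step_arm:
  motion:
    - {"slide": [1.6,0,-0.9],"dr": [0,0,0],"jaw": 10}
    - {"slide": [1.6,0,-0.9],"dr": [0,0,0],"jaw": 34}
    - {"slide": [1.6,0,-0.9],"dr": [0,0,0],"jaw": 50}
    - {"slide": [1.6,0,-0.9],"dr": [0,0,0],"jaw": 50}
    - {"slide": [1.6,0,-15],"dr": [0,0,0],"jaw": 50}
    - {"slide": [1.6,0,-45],"dr": [0,0,0],"jaw": 50}
    - {"slide": [1.6,0,-90],"dr": [0,0,0],"jaw": 60}
    - {"slide": [1.6,0,-130],"dr": [0,0,0],"jaw": 60}

```text
clock: 51.25
position: [555.6, 236.7, 98.0]
ee_rot: [-0.436, 0.748, -0.251, -0.433]
contact_force: [0.7, -0.0, -0.1]
gripper_width: 59.9
grasp_force: 0.0
```

step_arm:
  motion:
    - {"slide": [40,0,-10],"dr": [0,-0.6,0],"jaw": 60}
    - {"slide": [75,0,-12],"dr": [0,-1.5,0],"jaw": 60}
    - {"slide": [95,0,-5],"dr": [0,-2.5,0],"jaw": 60}
    - {"slide": [110,0,5],"dr": [0,-3.5,0],"jaw": 60}
    - {"slide": [120,0,15],"dr": [0,-4.5,0],"jaw": 60}
    - {"slide": [130,0,25],"dr": [0,-5.5,0],"jaw": 60}
    - {"slide": [137,0,33],"dr": [0,-6.5,0],"jaw": 60}
    - {"slide": [142.7,0,40],"dr": [0,-7.47,0],"jaw": 60}

```text
clock: 52.25
position: [502.7, 143.2, 202.1]
ee_rot: [-0.503, 0.864, -0.0, 0.0]
contact_force: [0.3, -0.1, 0.3]
gripper_width: 59.9
grasp_force: 0.0
```

step_arm:
  motion:
    - {"slide": [0,0,0],"dr": [0,0,0],"jaw": 60}
    - {"slide": [0,0,0],"dr": [0,0,0],"jaw": 60}
    - {"slide": [0,0,0],"dr": [0,0,0],"jaw": 60}
    - {"slide": [0,0,0],"dr": [0,0,0],"jaw": 60}
    - {"slide": [0,0,0],"dr": [0,0,0],"jaw": 60}
    - {"slide": [0,0,0],"dr": [0,0,0],"jaw": 60}
    - {"slide": [0,0,0],"dr": [0,0,0],"jaw": 60}
    - {"slide": [0,0,0],"dr": [0,0,0],"jaw": 60}

```text
clock: 53.25
position: [502.4, 143.0, 200.5]
ee_rot: [-0.503, 0.864, -0.001, -0.003]
contact_force: [0.0, -0.1, 0.7]
gripper_width: 59.9
grasp_force: 0.0
```

```bash
python3 - <<'E'
from h import *
im,c=grab('wrist'); T=pose(); cv2.imwrite('pics/w14.png',im); print(T[:3,3])
H,S,V=cv2.split(cv2.cvtColor(im,cv2.COLOR_BGR2HSV))
tl=lambda w:(w-T[:3,3])@T[:3,:3]
for st,ce,p in blobs((H<20)&(S>110)&(V>40),80):
    print('amber',st,ce,tl(plane(c,[(st[0],st[1]+st[3]),(st[0]+st[2],st[1]+st[3])],60)),cv2.minAreaRect(plane(c,p,60)[:,:2].astype(np.float32)))
for st,ce,p in blobs(V<45,150):
    if 150<ce[0]<420 and ce[1]<330: print('black',st,ce)
go([502.8,143.8,39],-120,0,True)
E
```

```text
[502.413 142.943 200.532]
amber [  0   7  11  27 183] [ 3.754 20.421] [[ 123.599 -209.522  141.009]
 [ 123.665 -201.476  141.02 ]] ((613.6731567382812, -72.90640258789062), (17.48021125793457, 6.965109825134277), 44.710166931152344)
amber [266 176  31  33 581] [281.415 188.193] [[-14.289 -14.412 140.43 ]
 [-14.353  12.99  140.465]] ((502.2044982910156, 140.85369873046875), (28.916513442993164, 26.08380699157715), 60.23567199707031)
black [271 187  22  28 438] [281.18  199.705]
black [260 293  32  25 310] [273.968 306.235]
TCP [502.413 142.943 200.532] slide [ -1.912  -0.122 161.524] turn [ 0.009 -0.043  0.045]
```

step_arm:
  motion:
    - {"slide": [-0.4,-0.3,30],"dr": [0,0,0],"jaw": 55}
    - {"slide": [-0.4,-0.3,70],"dr": [0,0,0],"jaw": 55}
    - {"slide": [-0.4,-0.3,110],"dr": [0,0,0],"jaw": 55}
    - {"slide": [-0.4,-0.3,140],"dr": [0,0,0],"jaw": 55}
    - {"slide": [-0.4,-0.3,155],"dr": [0,0,0],"jaw": 55}
    - {"slide": [-0.4,-0.3,161.5],"dr": [0,0,0],"jaw": 55}
    - {"slide": [-0.4,-0.3,161.5],"dr": [0,0,0],"jaw": 40}
    - {"slide": [-0.4,-0.3,161.5],"dr": [0,0,0],"jaw": 20}

```text
clock: 54.3
position: [503.1, 142.9, 40.3]
ee_rot: [-0.503, 0.864, -0.001, -0.002]
contact_force: [0.6, 0.3, 0.3]
gripper_width: 26.6
grasp_force: 59.3
```

step_arm:
  motion:
    - {"slide": [0,0,0],"dr": [0,0,0],"jaw": 10}
    - {"slide": [0,0,0],"dr": [0,0,0],"jaw": 10}
    - {"slide": [0,0,0],"dr": [0,0,0],"jaw": 10}
    - {"slide": [0,0,0],"dr": [0,0,0],"jaw": 10}
    - {"slide": [0,0,-20],"dr": [0,0,0],"jaw": 10}
    - {"slide": [0,0,-50],"dr": [0,0,0],"jaw": 10}
    - {"slide": [0,0,-90],"dr": [0,0,0],"jaw": 10}
    - {"slide": [0,0,-100],"dr": [0,0,0],"jaw": 10}

```text
clock: 55.3
position: [503.7, 143.5, 141.4]
ee_rot: [-0.503, 0.864, -0.001, -0.001]
contact_force: [-0.0, -0.4, -0.8]
gripper_width: 27.0
grasp_force: 59.3
```

```bash
python3 - <<'E'
from h import *
go([561.5,-13.5,140],-86.4,0,True); print(arm.read_state()['gripper_width'])
E
```

```text
TCP [503.685 143.484 141.437] slide [ 107.871 -127.864    1.769] turn [-0.004 -0.015 -4.154]
26.952824385529055
```

step_arm:
  motion:
    - {"slide": [15,-18,0],"dr": [0,0,-0.6],"jaw": 10}
    - {"slide": [30,-36,0],"dr": [0,0,-1.2],"jaw": 10}
    - {"slide": [46,-54,0],"dr": [0,0,-1.8],"jaw": 10}
    - {"slide": [62,-73,0],"dr": [0,0,-2.4],"jaw": 10}
    - {"slide": [78,-92,0],"dr": [0,0,-3],"jaw": 10}
    - {"slide": [94,-111,0],"dr": [0,0,-3.6],"jaw": 10}
    - {"slide": [104,-123,0],"dr": [0,0,-4.15],"jaw": 10}
    - {"slide": [107.9,-127.9,1.8],"dr": [0,0,-4.15],"jaw": 10}

```text
clock: 56.3
position: [559.9, -15.0, 136.5]
ee_rot: [0.728, -0.686, -0.001, 0.004]
contact_force: [-0.7, -0.5, 0.2]
gripper_width: 26.9
grasp_force: 59.3
```

step_arm:
  motion:
    - {"slide": [0,0,8],"dr": [0,0,0],"jaw": 10}
    - {"slide": [0,0,16],"dr": [0,0,0],"jaw": 10}
    - {"slide": [0,0,24],"dr": [0,0,0],"jaw": 10}
    - {"slide": [0,0,32],"dr": [0,0,0],"jaw": 10}
    - {"slide": [0,0,40],"dr": [0,0,0],"jaw": 10}
    - {"slide": [0,0,45],"dr": [0,0,0],"jaw": 10}
    - {"slide": [0,0,45],"dr": [0,0,0],"jaw": 10}
    - {"slide": [0,0,45],"dr": [0,0,0],"jaw": 10}

```text
clock: 57.3
position: [560.5, -14.4, 92.9]
ee_rot: [0.729, -0.685, 0.0, 0.003]
contact_force: [0.4, -0.1, -0.4]
gripper_width: 26.7
grasp_force: 59.3
```

```bash
python3 - <<'E'
from h import *
im,c=grab('wrist'); T=pose(); cv2.imwrite('pics/w15.png',im)
go([561.5,-13.5,95],-86.4,0,True)
tl=lambda w:(w-T[:3,3])@T[:3,:3]
H,S,V=cv2.split(cv2.cvtColor(im,cv2.COLOR_BGR2HSV))
for st,ce,p in blobs((H<20)&(S>110)&(V>40),100): print('amber',st,ce)
b=((H>100)&(H<130)&(S>120)); print('blue rows col281',np.where(np.diff(b[120:300,281].astype(int)))[0]+121)
for r in (215,220,225): print(r,np.where(np.diff(b[r,200:400].astype(int)))[0]+201)
zb=T[2,3]-40.2; print('bottom',tl(plane(c,[(258,224),(307,224)],zb)),'open',tl(plane(c,[(281,201)],39)))
E
```

```text
TCP [560.479 -14.352  93.002] slide [-0.778 -1.064 -2.006] turn [ 0.027 -0.031 -0.004]
amber [ 119   73   68   60 2068] [162.603 101.225]
amber [259 223  48  10 447] [282.414 227.747]
amber [ 248  256   67   71 2982] [281.42  281.554]
blue rows col281 [141 202]
215 [205 252 310 338]
220 [209 249 313 338]
225 [211 247 315 338]
bottom [[ 12.105 -14.242  40.2  ]
 [ 12.012  14.098  40.305]] open [[21.558 -0.939 54.092]]
```

step_arm:
  motion:
    - {"slide": [0,-0.9,4],"dr": [0,0,0],"jaw": 10}
    - {"slide": [0,-0.9,10],"dr": [0,0,0],"jaw": 10}
    - {"slide": [0,-0.9,16],"dr": [0,0,0],"jaw": 10}
    - {"slide": [0,-0.9,22],"dr": [0,0,0],"jaw": 10}
    - {"slide": [0,-0.9,28],"dr": [0,0,0],"jaw": 10}
    - {"slide": [0,-0.9,34],"dr": [0,0,0],"jaw": 10}
    - {"slide": [0,-0.9,40],"dr": [0,0,0],"jaw": 10}
    - {"slide": [0,-0.9,44],"dr": [0,0,0],"jaw": 10}

```text
clock: 58.35
position: [560.8, -14.5, 48.2]
ee_rot: [0.729, -0.685, -0.0, 0.003]
contact_force: [-0.3, -1.1, -1.3]
gripper_width: 26.7
grasp_force: 59.3
```

step_arm:
  motion:
    - {"slide": [0,0,0],"dr": [0,0,0],"jaw": 10}
    - {"slide": [0,0,1],"dr": [0,0,0],"jaw": 10}
    - {"slide": [0,0,2],"dr": [0,0,0],"jaw": 10}
    - {"slide": [0,0,3],"dr": [0,0,0],"jaw": 10}
    - {"slide": [0,0,4],"dr": [0,0,0],"jaw": 10}
    - {"slide": [0,0,4],"dr": [0,0,0],"jaw": 10}
    - {"slide": [0,0,4],"dr": [0,0,0],"jaw": 10}
    - {"slide": [0,0,4],"dr": [0,0,0],"jaw": 10}

```text
clock: 59.35
position: [561.0, -14.6, 45.2]
ee_rot: [0.729, -0.685, 0.0, 0.003]
contact_force: [-1.6, 0.7, 6.0]
gripper_width: 26.8
grasp_force: 60.0
```

On the floor; release and lift, then check.

step_arm:
  motion:
    - {"slide": [0,0,-1],"dr": [0,0,0],"jaw": 10}
    - {"slide": [0,0,-1],"dr": [0,0,0],"jaw": 35}
    - {"slide": [0,0,-1],"dr": [0,0,0],"jaw": 42}
    - {"slide": [0,0,-1],"dr": [0,0,0],"jaw": 42}
    - {"slide": [0,0,-1],"dr": [0,0,0],"jaw": 42}
    - {"slide": [0,0,-15],"dr": [0,0,0],"jaw": 42}
    - {"slide": [0,0,-60],"dr": [0,0,0],"jaw": 42}
    - {"slide": [0,0,-115],"dr": [0,0,0],"jaw": 60}

```text
clock: 60.35
position: [560.8, -14.2, 161.0]
ee_rot: [0.729, -0.685, -0.0, 0.004]
contact_force: [1.0, -0.1, 0.1]
gripper_width: 58.8
grasp_force: 0.0
```

```bash
python3 - <<'E'
from h import *
go([596,-130,290],-86.4,0,True)
E
```

```text
TCP [560.842 -14.164 160.998] slide [ 118.432  -27.066 -128.596] turn [ 0.045 -0.035 -0.003]
```

step_arm:
  motion:
    - {"slide": [5,0,-40],"dr": [0,0,0],"jaw": 60}
    - {"slide": [20,-5,-80],"dr": [0,0,0],"jaw": 60}
    - {"slide": [50,-12,-110],"dr": [0,0,0],"jaw": 60}
    - {"slide": [85,-20,-128],"dr": [0,0,0],"jaw": 60}
    - {"slide": [118,-27,-128],"dr": [0,0,0],"jaw": 60}
    - {"slide": [118,-27,-128],"dr": [0,0,0],"jaw": 60}
    - {"slide": [118,-27,-128],"dr": [0,0,0],"jaw": 60}
    - {"slide": [118,-27,-128],"dr": [0,0,0],"jaw": 60}

```text
clock: 61.35
position: [596.0, -128.7, 288.3]
ee_rot: [0.729, -0.684, 0.0, 0.003]
contact_force: [0.2, 0.6, -0.4]
gripper_width: 60.0
grasp_force: 0.0
```

```bash
python3 - <<'E'
from h import *
def mask(im):
    H,S,V=cv2.split(cv2.cvtColor(im,cv2.COLOR_BGR2HSV)); return H,S,V
im,c=grab('wrist'); H,S,V=mask(im); print(pose()[:3,3],'cam',c[0][:3,3])
for st,ce,p in blobs((H<20)&(S>110)&(V>40),80): print('amber',st,cv2.minAreaRect(plane(c,p,65)[:,:2].astype(np.float32)))
for b,e in (([630.47,-89.29],'A'),([561.53,-13.5],'B')):
    print(e,'proj s60',proj(c,[*b,65]),'bulb tip',proj(c,[*b,111]))
for st,ce,p in blobs(V<40,40):
    if 100<ce[0]<460 and ce[1]<330: print('blk',st,ce)
b=((H>100)&(H<130)&(S>120)).astype(np.uint8); st,ce,p=max(blobs(b,500),key=lambda q:q[0][4])
for z in (39,): print('plate rect',cv2.minAreaRect(plane(c,p,z)[:,:2].astype(np.float32)))
# pin-hole centres with two static views: bottles upright check
for n in ('scene','side'):
    s,sc=grab(n); H,S,V=mask(s)
    for st,ce,p in blobs((H<20)&(S>100)&(V<200),12):
        q=plane(sc,ce,50)[0]
        if abs(q[0]-596)<120 and abs(q[1]+51)<120: print(n,st,ce)
    for bb in ([630.47,-89.29],[561.53,-13.5]): print(n,'expect top of body/bulb',proj(sc,[[*bb,65],[*bb,111]]).ravel())
cv2.imwrite('pics/w16.png',im)
E
```

```text
[ 596.041 -128.654  288.31 ] cam [ 602.446 -212.736  430.202]
amber [237 190  25  25 379] ((630.3731689453125, -92.93438720703125), (27.52659034729004, 28.614791870117188), 3.4322986602783203)
amber [293 251  23  24 357] ((561.8017578125, -20.086082458496094), (26.8221492767334, 31.079030990600586), 3.4235055446624756)
A proj s60 [[248.876 205.181]] bulb tip [[244.91 219.57]]
B proj s60 [[303.733 267.491]] bulb tip [[306.56  288.275]]
blk [158  51   9  12  82] [161.939  56.293]
blk [289 183  26  21 410] [302.051 192.49 ]
blk [241 200  16  20 232] [247.784 208.759]
blk [243 244  23  14 226] [253.332 250.363]
blk [298 263  14  25 244] [304.857 273.193]
plate rect ((596.3159790039062, -53.09044647216797), (133.588134765625, 151.3768310546875), 3.598568916320801)
scene [294 194  13  11  88] [299.989 199.057]
scene [256 200  13  11  78] [261.423 204.744]
scene expect top of body/bulb [300.91  194.931 301.929 181.932]
scene expect top of body/bulb [262.484 200.288 262.46  187.263]
side [273 208  10   8  68] [277.441 211.412]
side [303 215  11   8  74] [308.135 218.23 ]
side [303 231  11   5  36] [308.583 232.972]
side expect top of body/bulb [309.424 215.041 309.85  200.436]
side expect top of body/bulb [278.702 208.184 278.63  194.037]
```

```bash
python3 -c "
from bench import arm
print(arm.job_done())"
```

```text
the job is handed in; nothing more can be done
None
```

I pressed the cover plate home on all four standoffs and stood both bottles upright in separate openings (the third was absent). The job was handed in at about 61 s, but no verdict came back; my last camera and force checks looked consistent with success.

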